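# Refit the kiln control panel

## Robot

A 7-joint arm with a two-finger parallel gripper is mounted at the origin on the work surface. World frame = base frame: x ahead of the robot, y to its left, z up, the work surface at z = 0. Lengths are in mm, angles in degrees, forces in N, time in s.
With the tool pointing down it reaches from about 400 to 850 mm from the base axis. Payload 4.4 kg.
Tool frame: the origin (TCP) lies at the very end of the fingers, on their centre line; the grasp point (between the pads) lies 19 mm behind it; y points along the fingers, x is the direction in which the jaws open and shut, and the axes are right-handed (so a half turn about y gives the same grasp; the last joint's range is limited). The gripper opens to 94 mm and grips with 3 to 60 N. Pads are 16 mm wide; open, the fingers measure 119 mm over their backs; the gripper's body (75 mm by 177 mm) begins 78 mm behind the grasp point.
Start: joints at [66.876, 36.005, 2.206, 86.941, -1.547, 57.084, -1.146], TCP at [215.447, -613.271, 205.478] pointing down, gripper open.
Joint ranges: [-175.42, 175.42], [-21.48, 121.26], [-71.46, 75.88], [10.55, 141.38], [-63.04, 243.04], [13.31, 113.54], [-168.57, 168.57]. Speed limits (degrees/s): [147.25, 147.25, 180, 180, 180, 180, 180].

## Interface

Orientations are given as a 3x3 rotation matrix whose columns are the frame's x, y, z axes.
In Python, from rig import arm, imaging gives the robot as it stands.
- The arm moves only by the tool servo_tool, never from a script. Its argument "increments" is a list of rows, each a list of 7 numbers: the shift along the tool's x, y, z in mm, then the turn, a rotation vector about the tool's x, y, z in degrees, then the opening in per cent of the stroke, from 0 (shut) to 100 (fully open). A call has 1 to 12 rows; each row is the pose to reach, as a shift and turn from the pose commanded when the call began, along the tool's axes at that moment; what a row does not reach only later rows make up. A row lasts 1/8 s, in which the tool goes at most 62.5 mm and 10.7 degrees, less where a joint would pass 70% of its speed; a pose out of reach is approached as far as the arm can. A call with a gripper value outside its range is refused whole. The fingers move at their own pace and stop on an object; "grip_force" is the grip in N (left out, the last holds). Time passes only in rows, so rows that repeat a pose let the fingers close. It gives the time, the measured TCP pose, the force and the opening at its end, in the units of the state.
- arm.get_obs(): the state, without advancing time (a new reading comes with each control period).
- imaging.read_camera(name): name is "side" or "top"; returns a dict with "color" (420x560x3 uint8, red, green, blue), "z_map" (420x560 float32, mm along the optical axis (not along the pixel's ray), 0 where there is no reading), "fx", "fy", "cx", "cy" (pixels), "eye" and "rotation" of the camera in the world. Camera axes: x right, y down, z forward; pixel columns grow to the right and rows downward; lengths in mm; the calibration is good to about 2 mm. A picture is of the moment at which its call begins.
- arm.close_job(): hands the job in, once; it reports no verdict.
The state is a dict: "t": time; "q": joint angles; "dq": joint speeds; "effort": joint torques, N m; "tool_pos": TCP position; "eef_rot": TCP orientation; "wrist_force": force on the tool from outside, world axes, zero at the start; "ft_torque": the same for the moment, N m; "gripper_width": finger opening in mm.
Only numpy, scipy, OpenCV 4.12 (cv2) and the standard library are available. Lean on these libraries where they do the work, as an engineer would, in place of code of your own. Each camera call takes 0.05 s, during which the arm holds its last target. There are 200 camera calls.

## Task

Put the kiln control panel back in service: take out the burnt-out relay still sitting in it and put it in the scrap box, plug every fresh relay standing on the bench beside it fully home into a socket of its own and swing that socket's retaining lever up over the relay until it is shut, and push the thermocouple from the kiln post, tip first, down into the brass gland until its black band is level with the gland's rim. When all that is done, press the black reset plunger down to its stop and let it spring back up. Leave the bowl and the screwdriver where they are.

Things in the scene. Friction and masses are not known exactly. Their poses are not given: they have to be found in the camera images.
- panel: The kiln control panel: a fixed grey steel chassis 260 x 370 mm lying on the bench, its flat plate 45 mm above the bench. Origin: centre of its underside; x points away from the robot at yaw 0, y left, z up. Three relay sockets in a row along y at x = 20 mm; nearer the robot at x = -80 mm the gland (y = -105 mm), the reset plunger (y = 105 mm) and between them a finned unit 26 mm high
- socket0 (a point): Left relay socket (panel y = 95 mm): centre of its pocket's mouth, level with its top face, 30 mm above the plate. The black socket is 80 mm along panel x, 56 mm along y; its pocket 48.5 mm along x, 40.5 mm along y, 14 mm deep, with a 2 mm chamfer. Any relay fits any socket, either way round
- socket1 (a point): Middle relay socket (panel y = 0): centre of its pocket's mouth; otherwise as socket0
- socket2 (a point): Right relay socket (panel y = -95 mm): centre of its pocket's mouth; otherwise as socket0
- lever0 (a joint): Retaining lever of socket 0, rad: 0 = shut (arm upright, hook 1.5 mm above a seated relay), 0.70 = fully open, leaning out towards panel +x; starts 0.5 to 0.65, open enough for a relay to pass. A stiff hinge (0.03 N m) keeps it where it is left; its axis runs along panel y, 40 mm beyond the socket's centre (panel +x), 4 mm below the mouth. Shut it by pushing the tab towards panel -x
- lever1 (a joint): Retaining lever of socket 1, as lever0
- lever2 (a joint): Retaining lever of socket 2, as lever0
- lever0_tab (a point): Top outer edge of lever 0's thumb tab: shut, 2 mm beyond the hinge axis (panel +x) and 60 mm above it; it circles the hinge. The lever is a straight white arm 16 mm wide, 4 mm thick, rising from the hinge; 40 mm up a hook reaches 24 mm back over the relay (blocked if the relay is not home); the arm above the hook is the tab
- lever1_tab (a point): Top outer edge of lever 1's thumb tab, as lever0_tab
- lever2_tab (a point): Top outer edge of lever 2's thumb tab, as lever0_tab
- relay0: A fresh plug-in relay: a pale block 50 (x) x 42 (y) x 44 mm tall, about 120 g, standing on the bench left of the panel. Its lowest 12 mm is a narrower black plug base, 46 x 38 mm, that drops into a socket pocket until the wider body rests on the socket's top. Origin: centre of its underside, z up; 12 mm below the socket's mouth when home. Two or three of the fresh relays are present
- relay1: A fresh relay like relay0; may be absent
- relay2: A fresh relay like relay0; may be absent
- probe: The thermocouple, about 100 g: a white ceramic sheath 16 mm thick, 150 mm long, with a round closed tip, and on it an aluminium head 34 mm in diameter, 150 to 182 mm above the tip, with a dark cap 4 mm thick. Origin: the tip; z runs up to the head. It starts upright, its tip 12 mm above the bench, in the 19 mm hole of the kiln post, a fixed fireclay block 75 x 75 mm, 90 mm tall
- probe_mark (a point): The middle of the black depth band (3 mm wide) round the sheath, on its axis, 65 mm above the tip
- gland_mouth (a point): Middle of the gland's mouth, level with its rim, 40 mm above the plate. The gland is an upright hexagonal brass tube, bore 19 mm across flats, flared to 29 mm at the rim. Spring jaws 26 mm below the rim grip the sheath: it slides against about 4 to 8 N and stays where it is left; nothing stops it at the band
- plunger (a joint): Reset plunger, m: 0 = up, 0.012 = down on its stop. A spring pushes it back up: 2 N to start, 8 N at the stop
- plunger_top (a point): The middle of the top of the plunger's black mushroom head (30 mm in diameter), 53 mm above the panel's plate when up; press straight down
- bowl: A small upturned unglazed bowl, 102 mm across and 58 mm tall, a bystander. Origin: centre of its underside
- screwdriver: A screwdriver lying on the bench, a bystander
- old0: The burnt-out relay, if it is the one in socket 0: same shape and size as relay0, sitting home in the socket, its lever open; it lifts straight out. Exactly one of old0, old1 and old2 is present
- old1: The burnt-out relay, if it is the one in socket 1; otherwise absent
- old2: The burnt-out relay, if it is the one in socket 2; otherwise absent
- scrap_in (a point): The scrap box, a fixed open steel box right of the panel, 130 x 130 mm, 60 mm tall, walls and floor 4 mm: centre of its inner floor
Not all that is in view belongs to the job. Leave any green or red look-alike of the old1 alone.

How it is judged:
By the outcome, as a careful person would: the job done as asked, in the order asked, and still so for the second after the job is handed in, with the robot touching nothing.
Of old0, old1, old2 only 1 to 1 are there at a start; the rules pass over those that are not, and their reading is None.
Of relay0, relay1, relay2 only 2 to 3 are there at a start; the rules pass over those that are not, and their reading is None.
At some moment in a run one of relay0, relay1, relay2 may be knocked a few centimetres aside while the robot is not near it.
It also fails if it takes over 210 s, if anything falls off the work surface, if the arm or the gripper's body presses on something with over 40 N, if the wrist force passes 120 N, or if a joint passes its speed limit or range.

## Working session

There is one attempt and no reset: what is moved stays moved. The work goes in short steps, Python scripts to look and compute and a tool call to move; the robot and the scene stay as the last step left them, time stands still between calls to the robot, and variables do not carry over. Pictures are saved under pics/ and viewed, about 12 in all and at most 16, crops included, and the job is handed in when it is done.

Besides the shell and the picture viewer there is one more tool, called after ">>>" in YAML: its name, and indented under it one key for each argument. servo_tool: Moves the arm, as the interface text tells. Its arguments: {"type":"object","properties":{"increments":{"type":"array"},"grip_force":{"type":"number"}},"required":["increments"]}

```bash
ls; mkdir -p pics
cat > h.py <<'E'
import numpy as np, cv2
from rig import arm, imaging
def cam(n,save=None):
    c=imaging.read_camera(n)
    if save: cv2.imwrite('pics/'+save,c['color'][:,:,::-1])
    np.savez('last_'+n+'.npz',**c)
    return c
def ld(n): return dict(np.load('last_'+n+'.npz'))
def xyz(c):
    h,w=c['z_map'].shape; u,v=np.meshgrid(np.arange(w),np.arange(h)); z=c['z_map']
    P=np.stack([(u-c['cx'])/c['fx']*z,(v-c['cy'])/c['fy']*z,z],-1)
    return P@np.array(c['rotation']).T+np.array(c['eye'])
def ray(c,u,v,zp):
    d=np.array(c['rotation'])@np.array([(u-c['cx'])/c['fx'],(v-c['cy'])/c['fy'],1.]); e=np.array(c['eye'])
    return e+d*(zp-e[2])/d[2]
def proj(c,p):
    q=np.array(c['rotation']).T@(np.array(p)-np.array(c['eye'])); return q[0]/q[2]*c['fx']+c['cx'],q[1]/q[2]*c['fy']+c['cy']
E
python3 - <<'E'
from h import *
np.set_printoptions(precision=3,suppress=True)
for n in('side','top'):
    c=cam(n,n+'0.png'); print(n,c['eye'],c['rotation'],c['fx'],c['cx'],c['cy'])
o=arm.get_obs();print(o)
E
```

```text
pics
side [274.382 774.682 814.05 ] [[-0.906 -0.279  0.318]
 [-0.423  0.602 -0.677]
 [-0.002 -0.748 -0.664]] 466.2935354779721 277.1403099657717 210.65498576957162
top [ 357.91    46.082 1582.193] [[-0.008 -0.986  0.166]
 [-1.     0.008 -0.001]
 [-0.    -0.166 -0.986]] 525.1476810527113 273.5158477914949 208.5471770488945
{'t': 0.1, 'q': array([66.876, 36.052,  2.203, 86.987, -1.546, 57.084, -1.147]), 'dq': array([ 0.065, -0.128,  0.053, -0.167, -0.108,  0.021,  0.027]), 'effort': array([  0.004, -55.078,   1.148, -18.711,  -0.052,   0.019,   0.   ]), 'tool_pos': array([ 215.243, -612.722,  204.678]), 'eef_rot': array([[ 0.331, -0.001,  0.943],
       [-0.943,  0.002,  0.331],
       [-0.002, -1.   , -0.   ]]), 'wrist_force': array([-0.136, -0.77 ,  0.436]), 'ft_torque': array([-0.029,  0.023,  0.053]), 'gripper_width': 93.68791852536705}
```

View pics/top0.png

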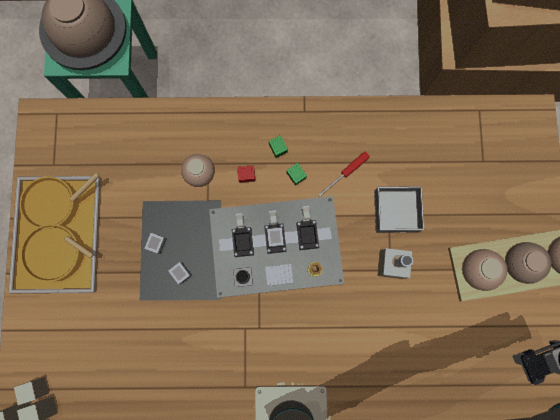

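View pics/side0.png

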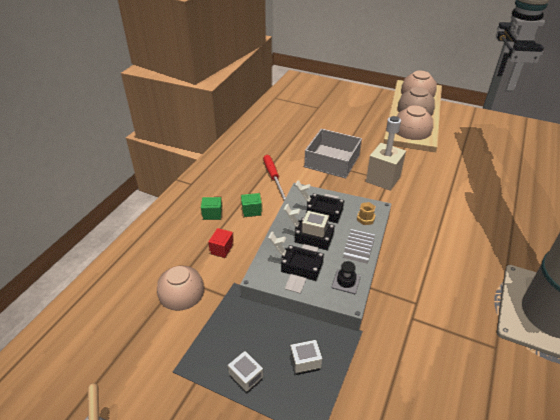

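Top view: the panel is around (276,247), its sockets at (243,241), (275,237) and (308,235). The old relay is in the middle socket. The fresh relays are at (154,243) and (179,273), the plunger at (243,277), the gland at (316,269), the probe at (404,260) and the scrap box at (400,209).

Possible mix-ups:
- Old relay: the green blocks at (278,146) and (297,174), and the red block at (246,174). By the description, it is the pale block in the socket at (275,237).
- Fresh relays: the pale blocks at (30,390).

```bash
cat > m.py <<'E'
from h import *
np.set_printoptions(precision=1,suppress=True)
import sys
c=ld('top');s=ld('side');P=xyz(c);S=xyz(s)
def rect(mask,P,name,c,zt):
    n,l,st,ce=cv2.connectedComponentsWithStats(mask.astype(np.uint8))
    for i in range(1,n):
        if st[i,4]<25: continue
        pts=np.argwhere(l==i)[:,::-1].astype(float)
        q=np.array([ray(c,u,v,zt)[:2] for u,v in pts]).astype(np.float32)
        r=cv2.minAreaRect(q); print(name,ce[i],st[i,4],'ctr',np.array(r[0]),'size',np.array(r[1]),'ang',round(r[2],1),'medz',np.median(P[l==i][:,2]),'mean',q.mean(0))
for n,c,P in(('top',c,P),('side',s,S)):
    z=P[...,2];x=P[...,0];y=P[...,1];g=c['color'].mean(-1)
    ws=(x>150)&(x<850)&(y>-450)&(y<450)
    rect(ws&(abs(z-44)<5)&(y>190),P,n+' relay',c,44)
    rect(ws&(abs(z-75)<5)&(y>-150)&(y<220),P,n+' sock',c,75)
    rect(ws&(abs(z-107)<6)&(y>-150)&(y<220),P,n+' old',c,107)
    rect(ws&(abs(z-98)<4)&(y>-150)&(y<220)&(g<80),P,n+' plung',c,98)
    rect(ws&(abs(z-85)<4)&(y>-150)&(y<220),P,n+' gland',c,85)
    rect(ws&(abs(z-198)<8),P,n+' cap',c,198)
    rect(ws&(abs(z-90)<4)&(y<-200),P,n+' post',c,90)
    rect(ws&(abs(z-60)<4)&(y<-200),P,n+' scrap',c,60)
    rect(ws&(abs(z-45)<4)&(y<205)&(y>-150),P,n+' panel',c,45)
    rect(ws&(z>112)&(z<160)&(y<205)&(y>-150),P,n+' tabs',c,130)
a=c=ld('top');im=a['color'][180:310,130:350][:,:,::-1];b=s['color'][100:400,170:420][:,:,::-1]
cv2.imwrite('pics/crop_a.png',cv2.resize(im,(792,468),interpolation=cv2.INTER_CUBIC))
cv2.imwrite('pics/crop_b.png',cv2.resize(b[60:220,40:240],(750,600),interpolation=cv2.INTER_CUBIC))
P=xyz(a);print('bottom left',P[390,30],P[412,40],a['color'][390,30])
E
python3 m.py
```

```text
top relay [196.8 168.7] 241 ctr [743.  275.6] size [87.4 87.4] ang 45.8 medz 43.694270342286245 mean [740.  273.6]
top relay [218.  245.9] 824 ctr [490.5 212.4] size [258.2  44.5] ang 0.4 medz 44.557531145100484 mean [507.3 207.8]
top relay [153.7 242.6] 207 ctr [517.8 395.8] size [43.7 50. ] ang 69.8 medz 44.06466405344668 mean [518.  396.8]
top relay [178.4 272.6] 220 ctr [429.4 321.8] size [51.1 41.3] ang 37.7 medz 44.38544868838255 mean [429.8 322.4]
top sock [307.6 233.8] 285 ctr [539.4 -53.2] size [88.7 56.1] ang 6.2 medz 75.21381626968946 mean [536.6 -53.7]
top sock [275.3 238. ] 208 ctr [527.5  41.1] size [83.2 55.6] ang 5.6 medz 74.60071918273854 mean [525.1  39.6]
top sock [243.3 240.7] 248 ctr [518.9 135.2] size [85.4 55.1] ang 5.7 medz 75.14409939185873 mean [518.2 131.8]
top sock [233.8 242.5] 26 ctr [513.3 159. ] size [32.6  8. ] ang 5.9 medz 75.43072545815482 mean [513.  159.1]
top old [305.5 211.5] 33 ctr [595.2 -46.9] size [14.2 17.3] ang 89.0 medz 107.33237339706398 mean [596.6 -46.8]
top old [239.3 219.4] 28 ctr [575.2 140.9] size [14.1 16.5] ang 26.5 medz 108.3965
[... 4764 characters left out ...]
7] size [43.6 52.5] ang 5.6 medz 43.99934349397029 mean [723.8 128.9]
side tabs [297.8 183.5] 28 ctr [597.5 -31.5] size [11.2 27.1] ang 6.2 medz 117.60872699498805 mean [598.4 -31. ]
side tabs [287.  208.2] 36 ctr [585.2  59.3] size [11.6 26.4] ang 6.1 medz 119.22771548036087 mean [585.5  60.4]
side tabs [296.8 211.3] 31 ctr [561.7  60.4] size [20.2 10.9] ang 80.3 medz 115.5105051148081 mean [561.6  60.7]
side tabs [271.5 236.4] 42 ctr [578.4 154.6] size [12.1 25.8] ang 12.0 medz 117.568984069181 mean [578.4 155.1]
side tabs [281.9 239.4] 36 ctr [556.3 153.2] size [14.4 17.6] ang 24.3 medz 115.54085080992081 mean [555.  154.1]
bottom left [113.2 711.5  89.6] [ 57.7 676.8  98.4] [162 165 153]
```

View pics/crop_a.png

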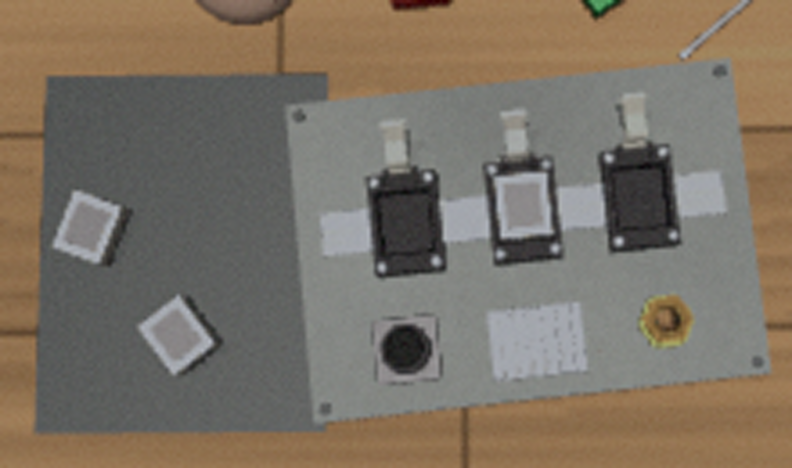

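View pics/crop_b.png

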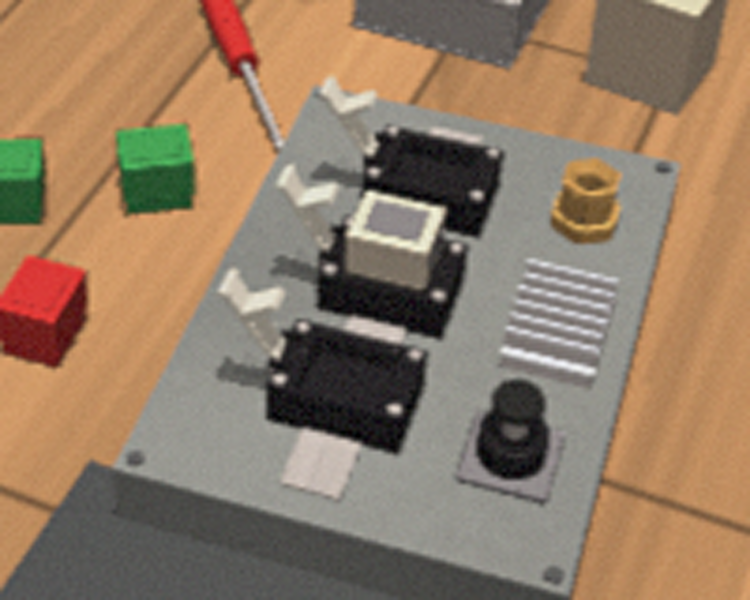

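The crops show the old relay (pale top) in the middle socket, all three levers open, and relays only at (154,243) and (179,273). The pale blocks at bottom left are 90 mm high scenery. My choice stands, so I'll compute the moves.

```bash
cat >> h.py <<'E'
PC=np.array([505.3,39.0]);PY=np.radians(5.7)
def pan(x,y): return PC+np.array([x*np.cos(PY)-y*np.sin(PY),x*np.sin(PY)+y*np.cos(PY)])
def inc(x,y,z,yaw,o=None):
    "increments to a tool-down pose with jaw x axis at world yaw (deg)"
    o=o or arm.get_obs(); R=np.array(o['eef_rot'])
    a=np.radians(yaw); T=np.array([[np.cos(a),0,-np.sin(a)],[np.sin(a),0,np.cos(a)],[0,-1,0]])
    from scipy.spatial.transform import Rotation as Q
    return np.round(R.T@(np.array([x,y,z])-o['tool_pos']),1), np.round(Q.from_matrix(R.T@T).as_rotvec(degrees=True),1)
E
python3 - <<'E'
from h import *
print(pan(20,95),pan(20,0),pan(20,-95),pan(-80,-105),pan(-80,105))
print(inc(524.5,41,330,-84.3)); print(arm.get_obs()['tool_pos'])
E
```

```text
[515.76573517 135.51667414] [525.2011114   40.98639499] [534.63648762 -53.54388415] [436.12412813 -73.42641483] [415.26698068 135.53525487]
(array([-514.5, -124.5,  508.4]), array([ 0. , 13.7, -0.1]))
[ 215.24309488 -612.72219521  204.6784712 ]
```

>>> servo_tool:
  increments:
    - [0,-62,0,0,0,0,100]
    - [0,-124.5,0,0,0,0,100]
    - [-514.5,-124.5,508.4,0,13.7,0,100]
    - [-514.5,-124.5,508.4,0,13.7,0,100]
    - [-514.5,-124.5,508.4,0,13.7,0,100]
    - [-514.5,-124.5,508.4,0,13.7,0,100]
    - [-514.5,-124.5,508.4,0,13.7,0,100]
    - [-514.5,-124.5,508.4,0,13.7,0,100]
    - [-514.5,-124.5,508.4,0,13.7,0,100]
    - [-514.5,-124.5,508.4,0,13.7,0,100]
    - [-514.5,-124.5,508.4,0,13.7,0,100]
    - [-514.5,-124.5,508.4,0,13.7,0,100]
  grip_force: 30

```text
t: 1.6
tool_pos: [483.0, -46.5, 329.9]
eef_rot: [[0.098, 0.0, 0.995], [-0.995, -0.0, 0.098], [0.0, -1.0, 0.0]]
wrist_force: [0.4, -0.8, 0.4]
gripper_width: 93.7
```

>>> servo_tool:
  increments:
    - [-83,0,50,0,0,0,100]
    - [-83,0,50,0,0,0,100]
    - [-83,60,50,0,0,0,100]
    - [-83,120,50,0,0,0,100]
    - [-83,180,50,0,0,0,100]
    - [-83,190,50,0,0,0,100]
    - [-83,190,50,0,0,0,100]

```text
t: 2.48
tool_pos: [524.7, 39.4, 140.6]
eef_rot: [[0.098, 0.0, 0.995], [-0.995, 0.0, 0.098], [-0.0, -1.0, 0.0]]
wrist_force: [0.5, 0.5, -0.3]
gripper_width: 93.9
```

Run:
```python
from h import *
o=arm.get_obs(); print(o['tool_pos'],o['wrist_force'])
print(inc(524.5,41,81,-84.3))
c=cam('side');im=c['color'][130:330,200:400][:,:,::-1]
cv2.imwrite('pics/s1.png',cv2.resize(im,(600,600),interpolation=cv2.INTER_CUBIC))
```

```text
[524.70678408  39.37134061 140.5676916 ] [ 0.48543922  0.45754823 -0.30743242]
(array([-1.6, 59.6, -0.1]), array([-0., -0., -0.]))
```

View pics/s1.png

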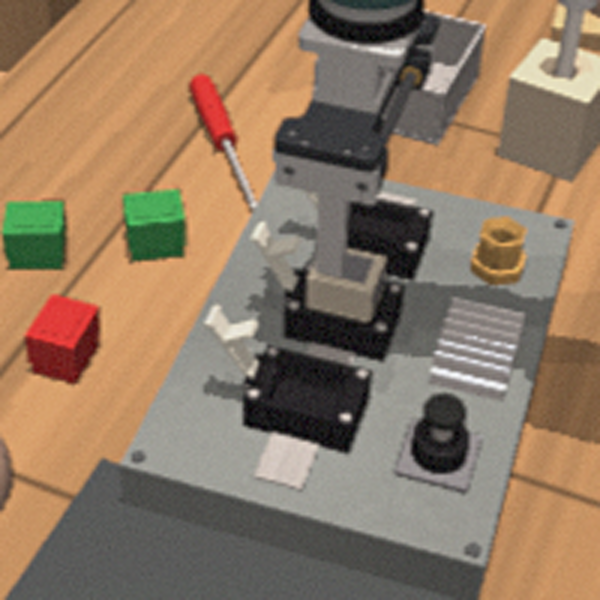

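The picture shows the open fingers straddling the old relay, so I'll go down, grip and lift.

>>> servo_tool:
  increments:
    - [-1.6,30,0,0,0,0,100]
    - [-1.6,59,0,0,0,0,100]
    - [-1.6,59,0,0,0,0,100]
    - [-1.6,59,0,0,0,0,0]
    - [-1.6,59,0,0,0,0,0]
    - [-1.6,59,0,0,0,0,0]
    - [-1.6,59,0,0,0,0,0]
    - [-1.6,59,0,0,0,0,0]
  grip_force: 30

```text
t: 3.52
tool_pos: [524.1, 40.9, 81.1]
eef_rot: [[0.099, 0.0, 0.995], [-0.995, 0.0, 0.099], [0.0, -1.0, 0.0]]
wrist_force: [-0.1, -0.4, 0.3]
gripper_width: 47.4
```

>>> servo_tool:
  increments:
    - [0,-8,0,0,0,0,0]
    - [0,-20,0,0,0,0,0]
    - [0,-60,0,0,0,0,0]
    - [0,-120,0,0,0,0,0]
    - [0,-150,0,0,0,0,0]
    - [0,-150,0,0,0,0,0]

```text
t: 4.28
tool_pos: [525.7, 41.1, 234.0]
eef_rot: [[0.098, 0.006, 0.995], [-0.995, 0.001, 0.098], [0.0, -1.0, 0.006]]
wrist_force: [-0.5, 0.4, -1.4]
gripper_width: 42.0
```

Run:
```python
from h import *
np.set_printoptions(precision=1,suppress=True)
o=arm.get_obs(); print(o['tool_pos'],o['wrist_force'],o['gripper_width'])
print(inc(609,-328,230,-90))
c=ld('top');s=ld('side')
for k in (c,s): 
  for p in((545,-263,60),(675,-263,60),(675,-393,60),(545,-393,60)): print(np.array(proj(k,p)),end=' ')
```

```text
[525.7  41.1 234. ] [-0.5  0.4 -1.4] 42.03378639394831
(array([375.5,   4.3,  46.6]), array([-0.4,  5.6, -0. ]))
[378.9 230.9] [377.1 187.3] [421.  186.9] [423.4 230.6] [347.9 161.2] [304.4 150.1] [320.8 128.1] [362.  137.9]
```

>>> servo_tool:
  increments:
    - [375,4,46,0,5,0,0]
    - [375,4,46,0,5,0,0]
    - [375,4,46,0,5,0,0]
    - [375,4,46,0,5,0,0]
    - [375,4,46,0,5,0,0]
    - [375,4,46,0,5,0,0]
    - [375,4,46,0,5,0,0]
    - [375,60,46,0,5,0,0]
    - [375,120,46,0,5,0,0]
    - [375,150,46,0,5,0,0]
    - [375,150,46,0,5,0,0]

```text
t: 5.65
tool_pos: [603.9, -325.0, 77.1]
eef_rot: [[0.013, -0.007, 1.0], [-1.0, 0.004, 0.013], [-0.004, -1.0, -0.007]]
wrist_force: [-0.6, -0.3, -0.5]
gripper_width: 42.0
```

Run:
```python
from h import *
o=arm.get_obs(); print(o['tool_pos'],o['wrist_force'],o['gripper_width'])
print(inc(609,-328,27,-90))
```

```text
[ 603.92429417 -325.00479098   77.06813072] [-0.58028828 -0.34428755 -0.46691098] 41.99073291936143
(array([ 3.3, 50. ,  5.4]), array([ 0.4,  0.7, -0.3]))
```

Lower, release, and climb straight up.

>>> servo_tool:
  increments:
    - [3,25,5,0,0,0,0]
    - [3,50,5,0,0,0,0]
    - [3,50,5,0,0,0,0]
    - [3,50,5,0,0,0,0]
    - [3,50,5,0,0,0,58]
    - [3,50,5,0,0,0,58]
    - [3,50,5,0,0,0,58]
    - [3,0,5,0,0,0,58]
    - [3,-60,5,0,0,0,58]
    - [3,-120,5,0,0,0,58]
    - [3,-150,5,0,0,0,100]
    - [3,-150,5,0,0,0,100]

```text
t: 7.15
tool_pos: [613.4, -331.5, 234.4]
eef_rot: [[0.011, 0.006, 1.0], [-1.0, -0.003, 0.011], [0.003, -1.0, 0.006]]
wrist_force: [-0.4, 0.2, -0.5]
gripper_width: 71.2
```

Run:
```python
from h import *
np.set_printoptions(precision=1,suppress=True)
o=arm.get_obs(); print(o['tool_pos'],o['wrist_force'],o['gripper_width'])
print(inc(428.1,321.8,200,-52.3))
```

```text
[ 613.4 -331.5  234.4] [-0.4  0.2 -0.5] 71.16217357945604
(array([-655.5,   31.5, -178.1]), array([ -0.3, -37.1,   0.3]))
```

>>> servo_tool:
  increments:
    - [-655,30,-178,0,-37,0,100]
    - [-655,30,-178,0,-37,0,100]
    - [-655,30,-178,0,-37,0,100]
    - [-655,30,-178,0,-37,0,100]
    - [-655,30,-178,0,-37,0,100]
    - [-655,30,-178,0,-37,0,100]
    - [-655,30,-178,0,-37,0,100]
    - [-655,30,-178,0,-37,0,100]
    - [-655,30,-178,0,-37,0,100]
    - [-655,30,-178,0,-37,0,100]
    - [-655,30,-178,0,-37,0,100]
    - [-655,30,-178,0,-37,0,100]

```text
t: 8.65
tool_pos: [422.7, 326.9, 199.5]
eef_rot: [[0.618, -0.003, 0.786], [-0.786, 0.002, 0.618], [-0.003, -1.0, -0.002]]
wrist_force: [0.1, -0.7, 0.2]
gripper_width: 94.0
```

Run:
```python
from h import *
np.set_printoptions(precision=1,suppress=True)
o=arm.get_obs(); print(o['tool_pos'],o['wrist_force'],o['gripper_width'])
print(inc(428.1,321.8,90,-52.3))
c=cam('side');cv2.imwrite('pics/s2.png',cv2.resize(c['color'][90:420,150:560][:,:,::-1],(745,600)))
P=xyz(c);z=P[...,2];m=(abs(z-44)<5)&(P[...,1]>230)&(P[...,0]<600)&(P[...,0]>300)
n,l,st,ce=cv2.connectedComponentsWithStats(m.astype(np.uint8))
for i in range(1,n):
    if st[i,4]>100:
        q=np.array([ray(c,u,v,44)[:2] for v,u in np.argwhere(l==i)],np.float32);print(cv2.minAreaRect(q))
```

```text
[422.7 326.9 199.5] [ 0.1 -0.7  0.2] 94.02515595676519
(array([  7.7, 109.5,   1.3]), array([ 0.1,  0.5, -0.2]))
((427.54974365234375, 324.6640625), (50.869258880615234, 44.29429244995117), 37.710716247558594)
((515.4188232421875, 398.4884033203125), (42.586090087890625, 51.999290466308594), 69.75686645507812)
```

View pics/s2.png

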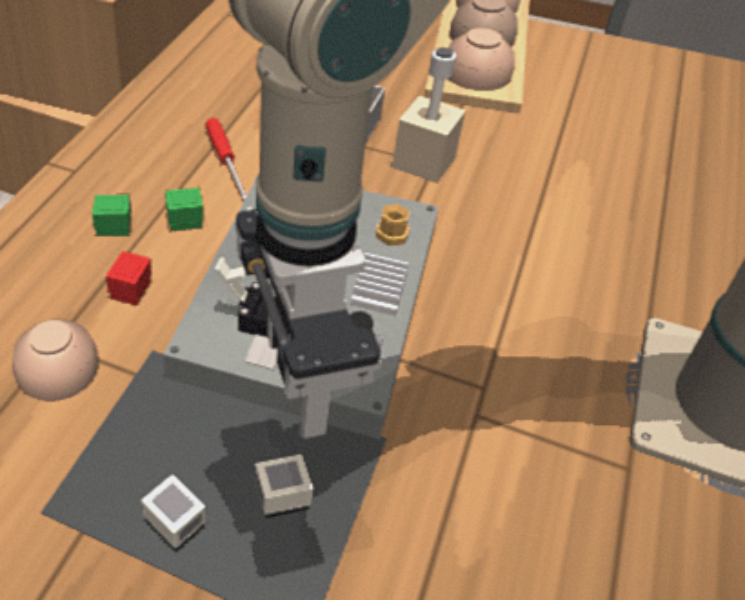

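The relay hasn't moved. Descend, grip and lift.

>>> servo_tool:
  increments:
    - [7.7,60,1.3,0,0,0,100]
    - [7.7,110,1.3,0,0,0,100]
    - [7.7,150,1.3,0,0,0,100]
    - [7.7,181,1.3,0,0.5,0,100]
    - [7.7,181,1.3,0,0.5,0,100]
    - [7.7,181,1.3,0,0.5,0,100]
    - [7.7,181,1.3,0,0.5,0,0]
    - [7.7,181,1.3,0,0.5,0,0]
    - [7.7,181,1.3,0,0.5,0,0]
    - [7.7,181,1.3,0,0.5,0,0]
    - [7.7,181,1.3,0,0.5,0,0]
    - [7.7,181,1.3,0,0.5,0,0]

```text
t: 10.2
tool_pos: [431.8, 317.8, 20.2]
eef_rot: [[0.604, 0.0, 0.797], [-0.797, 0.001, 0.604], [-0.001, -1.0, 0.001]]
wrist_force: [-1.0, 2.0, 2.0]
gripper_width: 41.6
```

>>> servo_tool:
  increments:
    - [0,-10,0,0,0,0,0]
    - [0,-60,0,0,0,0,0]
    - [0,-120,0,0,0,0,0]
    - [0,-150,0,0,0,0,0]
    - [0,-150,0,0,0,0,0]
    - [0,-150,0,0,0,0,0]

```text
t: 10.95
tool_pos: [431.5, 315.8, 169.1]
eef_rot: [[0.604, -0.001, 0.797], [-0.797, -0.002, 0.604], [0.001, -1.0, -0.002]]
wrist_force: [0.1, -0.5, -1.4]
gripper_width: 41.8
```

Run:
```python
from h import *
np.set_printoptions(precision=1,suppress=True)
o=arm.get_obs(); print(o['tool_pos'],o['wrist_force'],o['gripper_width'])
print(inc(515.8,135.5,170,-84.3))
c=cam('side')
P=xyz(c);z=P[...,2];zt=o['tool_pos'][2]+26.5
m=(abs(z-zt)<5)&(abs(P[...,1]-o['tool_pos'][1])<45)&(abs(P[...,0]-o['tool_pos'][0])<45)
print(m.sum(),[np.array(P[m][:,k].min()) for k in range(3)],P[m].max(0),P[m].mean(0))
```

```text
[431.5 315.8 169.1] [ 0.1 -0.5 -1.4] 41.754824285909116
(array([194.6,  -0.7, -41.6]), array([ 0.1, 31.4,  0.1]))
167 [array(404.1), array(310.5), array(190.6)] [462.8 347.9 199. ] [440.3 329.5 193. ]
```

>>> servo_tool:
  increments:
    - [194.6,-1,-41,0,31.4,0,0]
    - [194.6,-1,-41,0,31.4,0,0]
    - [194.6,-1,-41,0,31.4,0,0]
    - [194.6,-1,-41,0,31.4,0,0]
    - [194.6,-1,-41,0,31.4,0,0]
    - [194.6,-1,-41,0,31.4,0,0]
    - [194.6,30,-41,0,31.4,0,0]
    - [194.6,60,-41,0,31.4,0,0]
    - [194.6,60,-41,0,31.4,0,0]
    - [194.6,60,-41,0,31.4,0,0]

```text
t: 12.25
tool_pos: [517.1, 138.5, 110.7]
eef_rot: [[0.102, 0.001, 0.995], [-0.995, 0.001, 0.102], [-0.001, -1.0, 0.001]]
wrist_force: [0.0, -0.7, -1.7]
gripper_width: 41.7
```

Run:
```python
from h import *
np.set_printoptions(precision=1,suppress=True)
o=arm.get_obs(); print(o['tool_pos'],o['wrist_force'],o['gripper_width'])
print(inc(516.3,135.5,84,-84.3))
c=cam('side');cv2.imwrite('pics/s3.png',cv2.resize(c['color'][170:340,210:410][:,:,::-1],(700,595),interpolation=cv2.INTER_CUBIC))
```

```text
[517.1 138.5 110.7] [ 0.  -0.7 -1.7] 41.7317728674145
(array([ 2.9, 26.7, -1.1]), array([-0.1,  0.2, -0. ]))
```

View pics/s3.png

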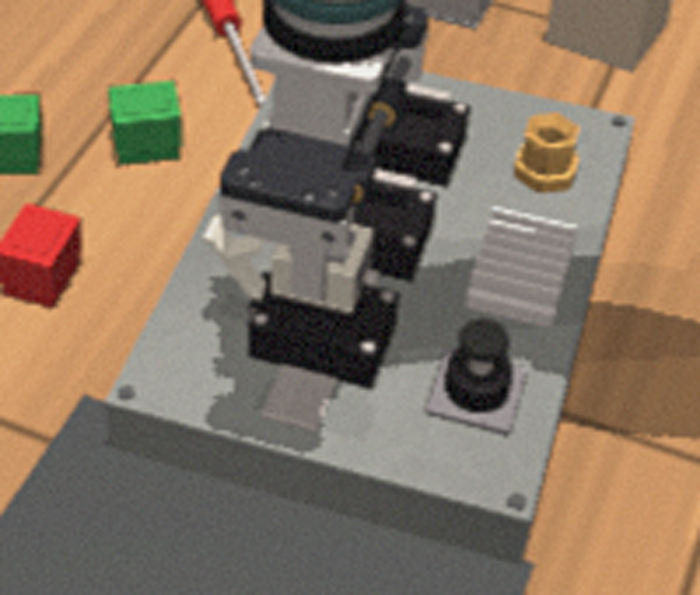

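The relay is above the left socket. Let it settle, then check the residual.

>>> servo_tool:
  increments:
    - [0,0,0,0,0,0,0]
    - [0,0,0,0,0,0,0]

```text
t: 12.55
tool_pos: [517.4, 137.2, 110.8]
eef_rot: [[0.1, 0.001, 0.995], [-0.995, 0.0, 0.1], [-0.0, -1.0, 0.001]]
wrist_force: [-0.2, 0.3, -1.1]
gripper_width: 41.7
```

>>> servo_tool:
  increments:
    - [1.5,5,-1.2,0,0,0,0]
    - [1.5,9,-1.2,0,0,0,0]
    - [1.5,12,-1.2,0,0,0,0]
    - [1.5,15,-1.2,0,0,0,0]
    - [1.5,18,-1.2,0,0,0,0]
    - [1.5,20,-1.2,0,0,0,0]
    - [1.5,20,-1.2,0,0,0,0]

```text
t: 13.42
tool_pos: [515.7, 135.4, 89.8]
eef_rot: [[0.1, -0.0, 0.995], [-0.995, -0.0, 0.1], [0.0, -1.0, -0.0]]
wrist_force: [0.4, 0.3, -1.2]
gripper_width: 41.7
```

It's going in freely. Continue to the seat.

>>> servo_tool:
  increments:
    - [0,2,0,0,0,0,0]
    - [0,4,0,0,0,0,0]
    - [0,6,0,0,0,0,0]
    - [0,7,0,0,0,0,0]
    - [0,7.5,0,0,0,0,0]
    - [0,7.5,0,0,0,0,0]

```text
t: 14.18
tool_pos: [515.8, 135.4, 83.1]
eef_rot: [[0.1, 0.0, 0.995], [-0.995, -0.0, 0.1], [0.0, -1.0, 0.0]]
wrist_force: [-2.2, -0.7, 4.6]
gripper_width: 41.9
```

Contact came at the expected height (83.1 mm), so it's seated. Now release, rise, move beyond the lever and close the fingers.

>>> servo_tool:
  increments:
    - [0,0,0,0,0,0,60]
    - [0,0,0,0,0,0,60]
    - [0,-50,0,0,0,0,60]
    - [0,-90,0,0,0,0,60]
    - [0,-90,50,0,0,0,0]
    - [0,-90,98,0,0,0,0]
    - [0,-90,98,0,0,0,0]
    - [0,-90,98,0,0,0,0]
    - [0,-60,98,0,0,0,0]
    - [0,-36,98,0,0,0,0]
    - [0,-36,98,0,0,0,0]
    - [0,-36,98,0,0,0,0]

```text
t: 15.68
tool_pos: [613.3, 145.6, 119.5]
eef_rot: [[0.101, 0.001, 0.995], [-0.995, 0.0, 0.101], [-0.0, -1.0, 0.001]]
wrist_force: [0.4, -0.0, 0.6]
gripper_width: 0.3
```

Run:
```python
from h import *
np.set_printoptions(precision=1,suppress=True)
o=arm.get_obs(); print(o['tool_pos'],o['wrist_force'],o['gripper_width'])
t=pan(70,95);print(t,inc(t[0],t[1],118,-84.3))
c=cam('side');cv2.imwrite('pics/s4.png',cv2.resize(c['color'][170:340,210:410][:,:,::-1],(700,595),interpolation=cv2.INTER_CUBIC))
```

```text
[613.3 145.6 119.5] [ 0.4 -0.   0.6] 0.30527515282077994
[565.5 140.5] (array([  0.2,   1.4, -48. ]), array([-0. ,  0.1, -0. ]))
```

View pics/s4.png

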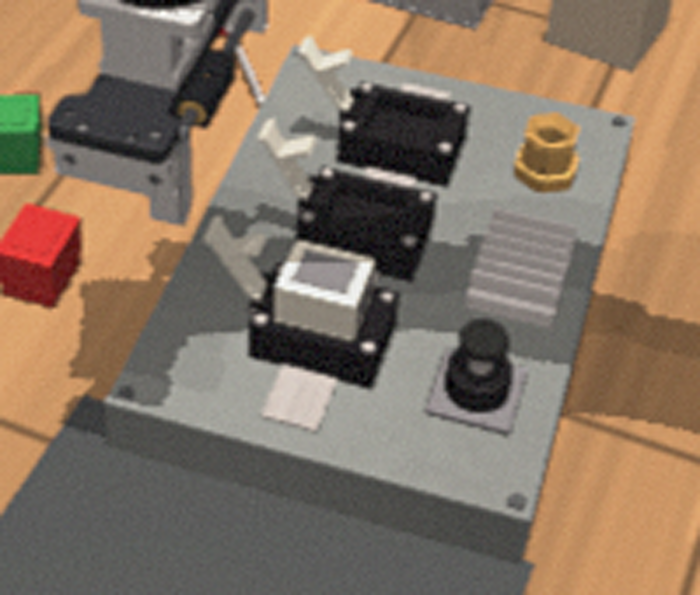

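The relay is seated in socket 0 with its lever open, and the closed fingers are beyond the tab. Push towards panel -x.

>>> servo_tool:
  increments:
    - [0,1,-10,0,0,0,0]
    - [0,1,-18,0,0,0,0]
    - [0,1,-24,0,0,0,0]
    - [0,1,-30,0,0,0,0]
    - [0,1,-35,0,0,0,0]
    - [0,1,-40,0,0,0,0]
    - [0,1,-43,0,0,0,0]
    - [0,1,-45,0,0,0,0]
    - [0,1,-46,0,0,0,0]
    - [0,1,-46,0,0,0,0]

```text
t: 16.98
tool_pos: [567.4, 140.6, 117.4]
eef_rot: [[0.1, -0.0, 0.995], [-0.995, -0.0, 0.1], [0.0, -1.0, -0.0]]
wrist_force: [0.4, 0.1, 1.0]
gripper_width: 0.4
```

>>> servo_tool:
  increments:
    - [0,0,-1,0,0,0,0]
    - [0,0,-2,0,0,0,0]
    - [0,0,-3,0,0,0,0]
    - [0,0,-4,0,0,0,0]
    - [0,0,-4,0,0,0,0]

```text
t: 17.6
tool_pos: [566.1, 140.5, 117.6]
eef_rot: [[0.1, 0.005, 0.995], [-0.995, 0.001, 0.1], [-0.001, -1.0, 0.005]]
wrist_force: [6.4, 1.0, -4.8]
gripper_width: 0.3
```

Run:
```python
from h import *
np.set_printoptions(precision=1,suppress=True)
o=arm.get_obs(); print(o['tool_pos'],o['wrist_force'],o['gripper_width'])
c=cam('side');cv2.imwrite('pics/s5.png',cv2.resize(c['color'][190:320,210:360][:,:,::-1],(690,598),interpolation=cv2.INTER_CUBIC))
```

```text
[566.1 140.5 117.6] [ 6.4  1.  -4.8] 0.28488185562007984
```

View pics/s5.png

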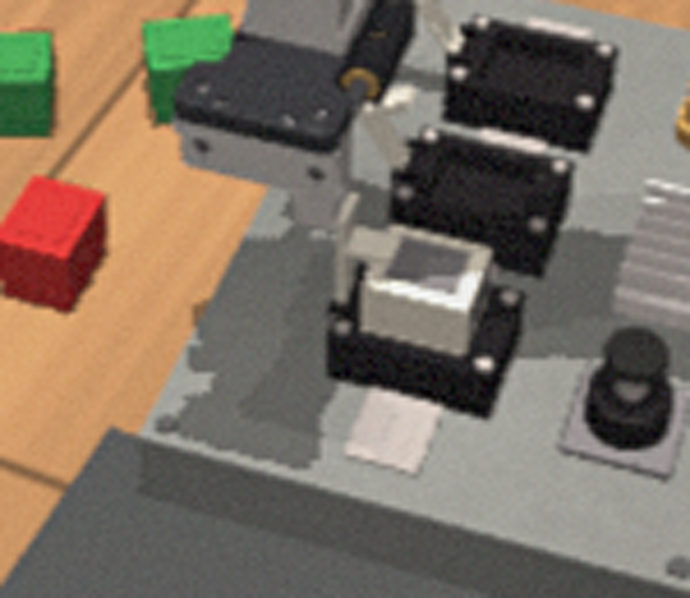

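Lever 0 is upright at its stop, with 6 N of resistance. Back off, then re-measure the other fresh relay.

>>> servo_tool:
  increments:
    - [0,0,20,0,0,0,0]
    - [0,-40,30,0,0,0,0]
    - [0,-100,30,0,0,0,100]
    - [0,-100,30,0,0,0,100]
    - [0,-100,30,0,0,0,100]
    - [0,-100,30,0,0,0,100]

```text
t: 18.4
tool_pos: [592.0, 142.9, 215.8]
eef_rot: [[0.1, -0.004, 0.995], [-0.995, -0.001, 0.1], [0.001, -1.0, -0.004]]
wrist_force: [1.0, 0.3, -0.9]
gripper_width: 37.3
```

```bash
cat > rel.py <<'E'
from h import *
np.set_printoptions(precision=1,suppress=True)
o=arm.get_obs(); print(o['tool_pos'],o['gripper_width'])
for n in('top','side'):
    c=cam(n);P=xyz(c);z=P[...,2];m=(abs(z-44)<5)&(P[...,1]>235)&(P[...,0]<620)&(P[...,0]>300)
    n,l,st,ce=cv2.connectedComponentsWithStats(m.astype(np.uint8))
    for i in range(1,n):
        if st[i,4]>80:
            q=np.array([ray(c,u,v,44)[:2] for v,u in np.argwhere(l==i)],np.float32);print(cv2.minAreaRect(q))
E
python3 rel.py; python3 -c "
from h import *
print(inc(516.5,395.8,170,-110.2))"
```

```text
[592.  142.9 215.8] 37.28810224719389
((592.3401489257812, 767.6622314453125), (73.58482360839844, 23.08201026916504), 42.52915573120117)
((499.21783447265625, 705.7946166992188), (179.9481964111328, 161.47581481933594), 16.31641387939453)
((518.0991821289062, 396.2934875488281), (42.641334533691406, 49.73204803466797), 69.79143524169922)
((515.2740478515625, 398.54168701171875), (42.586090087890625, 52.307655334472656), 69.75684356689453)
(array([-259.2,   46. ,  -50. ]), array([ 0.2, 26. ,  0.1]))
```

>>> servo_tool:
  increments:
    - [-259,46,-50,0,26,0,100]
    - [-259,46,-50,0,26,0,100]
    - [-259,46,-50,0,26,0,100]
    - [-259,46,-50,0,26,0,100]
    - [-259,46,-50,0,26,0,100]
    - [-259,46,-50,0,26,0,100]
    - [-259,46,-50,0,26,0,100]
    - [-259,106,-50,0,26,0,100]
    - [-259,126,-50,0,26,0,100]
    - [-259,126,-50,0,26,0,100]
    - [-259,126,-50,0,26,0,100]

```text
t: 19.88
tool_pos: [519.5, 395.2, 92.9]
eef_rot: [[-0.348, 0.002, 0.937], [-0.937, 0.001, -0.348], [-0.002, -1.0, 0.002]]
wrist_force: [0.1, 0.0, -0.1]
gripper_width: 94.1
```

```bash
python3 -c "
from h import *
print(inc(516.5,396,20,-110.2))"
```

```text
(array([ 0.4, 72.9, -3.2]), array([-0.1, -0.2, -0.1]))
```

>>> servo_tool:
  increments:
    - [0.4,40,-2.8,0,0,0,100]
    - [0.4,73,-2.8,0,0,0,100]
    - [0.4,73,-2.8,0,0,0,100]
    - [0.4,73,-2.8,0,0,0,100]
    - [0.4,73,-2.8,0,0,0,0]
    - [0.4,73,-2.8,0,0,0,0]
    - [0.4,73,-2.8,0,0,0,0]
    - [0.4,73,-2.8,0,0,0,0]
    - [0.4,73,-2.8,0,0,0,0]
    - [0.4,73,-2.8,0,0,0,0]

```text
t: 21.12
tool_pos: [515.0, 396.7, 18.5]
eef_rot: [[-0.346, 0.0, 0.938], [-0.938, 0.0, -0.346], [-0.0, -1.0, 0.0]]
wrist_force: [0.4, -1.2, 0.4]
gripper_width: 41.8
```

>>> servo_tool:
  increments:
    - [0,-10,0,0,0,0,0]
    - [0,-60,0,0,0,0,0]
    - [0,-120,0,0,0,0,0]
    - [0,-150,0,0,0,0,0]
    - [0,-150,0,0,0,0,0]
    - [0,-150,0,0,0,0,0]

```text
t: 21.88
tool_pos: [514.1, 395.7, 167.2]
eef_rot: [[-0.346, -0.002, 0.938], [-0.938, -0.002, -0.346], [0.002, -1.0, -0.001]]
wrist_force: [0.2, 0.5, -1.7]
gripper_width: 41.8
```

```bash
python3 -c "
from h import *
print(arm.get_obs()['tool_pos'],arm.get_obs()['gripper_width'],inc(525.2,41,170,-84.3))"
```

```text
[514.06546932 395.70798726 167.22834019] 41.75790802958973 (array([328.9,  -2.2, 133.2]), array([  0.1, -25.9,   0.1]))
```

>>> servo_tool:
  increments:
    - [329,-4,131.7,0,-25.9,0,0]
    - [329,-4,131.7,0,-25.9,0,0]
    - [329,-4,131.7,0,-25.9,0,0]
    - [329,-4,131.7,0,-25.9,0,0]
    - [329,-4,131.7,0,-25.9,0,0]
    - [329,-4,131.7,0,-25.9,0,0]
    - [329,-4,131.7,0,-25.9,0,0]
    - [329,-4,131.7,0,-25.9,0,0]
    - [329,30,131.7,0,-25.9,0,0]
    - [329,58,131.7,0,-25.9,0,0]
    - [329,58,131.7,0,-25.9,0,0]
    - [329,58,131.7,0,-25.9,0,0]

```text
t: 23.38
tool_pos: [525.1, 43.7, 111.0]
eef_rot: [[0.1, 0.001, 0.995], [-0.995, 0.001, 0.1], [-0.001, -1.0, 0.001]]
wrist_force: [1.0, -0.2, -1.2]
gripper_width: 42.0
```

>>> servo_tool:
  increments:
    - [0,0,0,0,0,0,0]
    - [0,0,0,0,0,0,0]

```text
t: 23.62
tool_pos: [525.3, 42.5, 111.4]
eef_rot: [[0.099, 0.002, 0.995], [-0.995, 0.0, 0.099], [-0.0, -1.0, 0.002]]
wrist_force: [0.6, -0.5, -1.8]
gripper_width: 41.8
```

Run:
```python
from h import *
np.set_printoptions(precision=1,suppress=True)
print(arm.get_obs()['tool_pos'],inc(523.7,40.8,88.5,-84.3))
c=cam('side');cv2.imwrite('pics/s6.png',cv2.resize(c['color'][150:320,220:420][:,:,::-1],(700,595),interpolation=cv2.INTER_CUBIC))
```

```text
[525.3  42.5 111.4] (array([ 1.5, 22.9, -1.8]), array([-0.1, -0. , -0. ]))
```

View pics/s6.png

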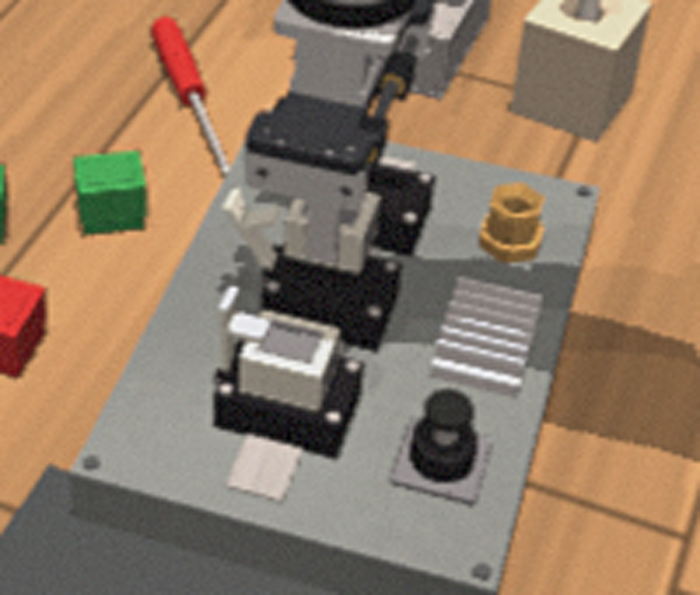

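Lever 0 is shut over its relay, and the second relay is above the middle socket. Insert it.

>>> servo_tool:
  increments:
    - [1.5,5,-1.6,0,0,0,0]
    - [1.5,10,-1.6,0,0,0,0]
    - [1.5,14,-1.6,0,0,0,0]
    - [1.5,17,-1.6,0,0,0,0]
    - [1.5,20,-1.6,0,0,0,0]
    - [1.5,23,-1.6,0,0,0,0]
    - [1.5,23,-1.6,0,0,0,0]

```text
t: 24.55
tool_pos: [523.1, 40.6, 87.3]
eef_rot: [[0.099, -0.0, 0.995], [-0.995, -0.0, 0.099], [0.0, -1.0, -0.0]]
wrist_force: [-0.4, 1.0, -1.2]
gripper_width: 41.6
```

>>> servo_tool:
  increments:
    - [0,2,0,0,0,0,0]
    - [0,4,0,0,0,0,0]
    - [0,5,0,0,0,0,0]
    - [0,6,0,0,0,0,0]
    - [0,7,0,0,0,0,0]
    - [0,7,0,0,0,0,0]

```text
t: 25.3
tool_pos: [523.3, 40.6, 81.3]
eef_rot: [[0.098, 0.0, 0.995], [-0.995, -0.0, 0.098], [0.0, -1.0, 0.0]]
wrist_force: [-1.4, -0.4, 7.0]
gripper_width: 41.9
```

It's seated at the expected height with 7 N of contact. Same lever sequence for socket 1.

>>> servo_tool:
  increments:
    - [0,0,0,0,0,0,60]
    - [0,0,0,0,0,0,60]
    - [0,-50,0,0,0,0,60]
    - [0,-90,0,0,0,0,60]
    - [0,-90,50,0,0,0,0]
    - [0,-90,98,0,0,0,0]
    - [0,-90,98,0,0,0,0]
    - [0,-90,98,0,0,0,0]
    - [0,-60,98,0,0,0,0]
    - [0,-38,98,0,0,0,0]
    - [0,-38,98,0,0,0,0]
    - [0,-38,98,0,0,0,0]

```text
t: 26.8
tool_pos: [620.7, 50.3, 119.4]
eef_rot: [[0.099, 0.001, 0.995], [-0.995, 0.0, 0.099], [0.0, -1.0, 0.001]]
wrist_force: [0.1, -0.2, 0.4]
gripper_width: 0.4
```

Run:
```python
from h import *
np.set_printoptions(precision=1,suppress=True)
o=arm.get_obs(); print(o['tool_pos'],o['wrist_force'],o['gripper_width'])
t=pan(70,0);print(t,inc(t[0],t[1],118,-84.3))
```

```text
[620.7  50.3 119.4] [ 0.1 -0.2  0.4] 0.36985542863218385
[575.  46.] (array([ -0.2,   1.4, -46. ]), array([-0., -0.,  0.]))
```

>>> servo_tool:
  increments:
    - [0,1,-10,0,0,0,0]
    - [0,1,-17,0,0,0,0]
    - [0,1,-23,0,0,0,0]
    - [0,1,-29,0,0,0,0]
    - [0,1,-34,0,0,0,0]
    - [0,1,-39,0,0,0,0]
    - [0,1,-43,0,0,0,0]
    - [0,1,-45,0,0,0,0]
    - [0,1,-47,0,0,0,0]
    - [0,1,-48,0,0,0,0]
    - [0,1,-48,0,0,0,0]

```text
t: 28.18
tool_pos: [575.6, 45.9, 117.6]
eef_rot: [[0.098, 0.005, 0.995], [-0.995, 0.001, 0.098], [-0.0, -1.0, 0.005]]
wrist_force: [6.1, 1.1, -5.0]
gripper_width: 0.1
```

Lever 1 gives the same stop signature (6 N at 575.6 mm). Back off and climb, then go for the probe.

>>> servo_tool:
  increments:
    - [0,0,15,0,0,0,0]
    - [0,-40,25,0,0,0,0]
    - [0,-100,25,0,0,0,100]
    - [0,-162,25,0,0,0,100]
    - [0,-172,25,0,0,0,100]
    - [0,-172,25,0,0,0,100]

```text
t: 28.92
tool_pos: [597.4, 47.9, 289.5]
eef_rot: [[0.098, -0.0, 0.995], [-0.995, -0.0, 0.098], [0.0, -1.0, -0.0]]
wrist_force: [1.2, 0.7, -0.6]
gripper_width: 36.8
```

Run:
```python
from h import *
np.set_printoptions(precision=1,suppress=True)
print(arm.get_obs()['tool_pos'],inc(449.2,-304.4,280,-84.3))
c=cam('top','t7.png');P=xyz(c)
z=P[...,2];g=c['color'].mean(-1)
m=(abs(P[...,0]-450)<25)&(abs(P[...,1]+304)<25)&(abs(z-197)<5)
v,u=np.nonzero(m);q=np.array([ray(c,a,b,198)[:2] for a,b in zip(u,v)]);print('cap',len(q),q.mean(0),(q.min(0)+q.max(0))/2)
# gland: brass colour, rim plane
h=cv2.cvtColor(c['color'],cv2.COLOR_RGB2HSV);m=(h[...,1]>120)&(h[...,0]>12)&(h[...,0]<30)&(abs(P[...,0]-436)<30)&(abs(P[...,1]+72)<30)&(z>70)
v,u=np.nonzero(m);q=np.array([ray(c,a,b,85)[:2] for a,b in zip(u,v)]);print('gland',len(q),q.mean(0),(q.min(0)+q.max(0))/2)
s=ld('side');
cc=c['color'][180:300,200:440][:,:,::-1];cv2.imwrite('pics/t7c.png',cv2.resize(cc,(800,400),interpolation=cv2.INTER_CUBIC))
s=cam('side');P=xyz(s);z=P[...,2];h=cv2.cvtColor(s['color'],cv2.COLOR_RGB2HSV);m=(h[...,1]>120)&(h[...,0]>12)&(h[...,0]<30)&(abs(P[...,0]-436)<30)&(abs(P[...,1]+72)<30)&(z>79)&(z<90)
v,u=np.nonzero(m);q=np.array([ray(s,a,b,85)[:2] for a,b in zip(u,v)]);print('gland side',len(q),q.mean(0),(q.min(0)+q.max(0))/2)
```

```text
[597.4  47.9 289.5] (array([ 336. ,    9.7, -182.2]), array([ 0., -0.,  0.]))
cap 101 [ 450.3 -304.3] [ 450.5 -303.1]<stdin>:10: RuntimeWarning: Mean of empty slice.
  ret = ret.dtype.type(ret / rcount)
Traceback (most recent call last):
ValueError: zero-size array to reduction operation minimum which has no identity
```

>>> servo_tool:
  increments:
    - [336,10,-182,0,0,0,100]
    - [336,10,-182,0,0,0,100]
    - [336,10,-182,0,0,0,100]
    - [336,10,-182,0,0,0,100]
    - [336,10,-182,0,0,0,100]
    - [336,10,-182,0,0,0,100]
    - [336,10,-182,0,0,0,100]
    - [336,10,-182,0,0,0,100]
    - [336,10,-182,0,0,0,100]
    - [336,10,-182,0,0,0,100]
    - [336,10,-182,0,0,0,100]

```text
t: 30.35
tool_pos: [450.4, -303.3, 279.5]
eef_rot: [[0.1, 0.0, 0.995], [-0.995, 0.0, 0.1], [-0.0, -1.0, 0.0]]
wrist_force: [-0.5, 0.3, -0.4]
gripper_width: 94.2
```

Run:
```python
from h import *
np.set_printoptions(precision=1,suppress=True)
print(arm.get_obs()['tool_pos'],inc(449.2,-304.2,160,-84.3))
for nm,zr in(('top',85),('side',85)):
    c=cam(nm);P=xyz(c);z=P[...,2];im=c['color'].astype(int)
    m=(abs(P[...,0]-436)<28)&(abs(P[...,1]+73)<28)&(z>79)&(z<92)&(im[...,0]-im[...,2]>30)
    v,u=np.nonzero(m)
    if len(u): q=np.array([ray(c,a,b,85)[:2] for a,b in zip(u,v)]);r=cv2.minEnclosingCircle(q.astype(np.float32));print('gland',nm,len(q),q.mean(0),r)
    cc=c['color'][150:310,220:440] if nm=='top' else c['color'][90:270,270:470]
    cv2.imwrite('pics/p_%s.png'%nm,cv2.resize(cc[:,:,::-1],(660,594) if nm=='side' else (770,560),interpolation=cv2.INTER_CUBIC))
```

```text
[ 450.4 -303.3  279.5] (array([  0.8, 119.5,  -1.3]), array([-0. ,  0.1, -0. ]))
gland top 77 [436.2 -74.4] ((437.60101318359375, -73.64689636230469), 18.907445907592773)
gland side 84 [434.2 -72.1] ((434.82183837890625, -68.91527557373047), 21.18964195251465)
```

View pics/p_side.png

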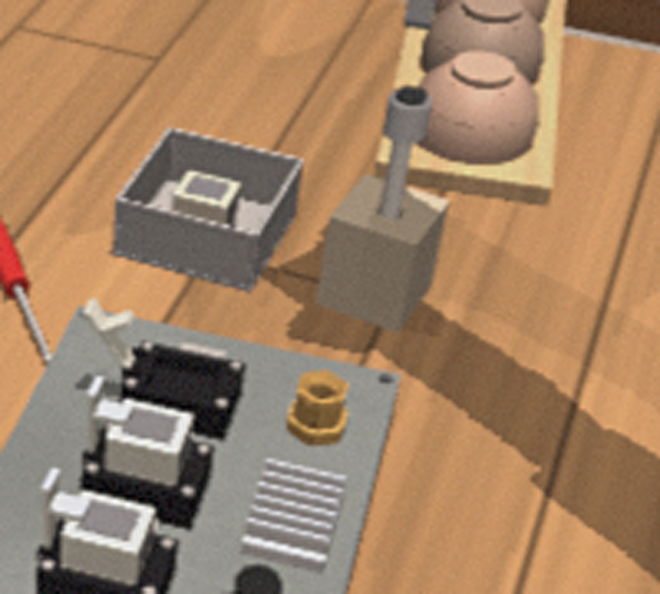

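The old relay lies in the scrap box and both levers are shut. The gland is at about (436,-73.5), which agrees with the panel geometry. Now grip the probe head.

>>> servo_tool:
  increments:
    - [0.8,60,-1.3,0,0,0,100]
    - [0.8,100,-1.3,0,0,0,100]
    - [0.8,119,-1.3,0,0,0,100]
    - [0.8,119,-1.3,0,0,0,100]
    - [0.8,119,-1.3,0,0,0,0]
    - [0.8,119,-1.3,0,0,0,0]
    - [0.8,119,-1.3,0,0,0,0]
    - [0.8,119,-1.3,0,0,0,0]
    - [0.8,119,-1.3,0,0,0,0]
    - [0.8,119,-1.3,0,0,0,0]
    - [0.8,119,-1.3,0,0,0,0]
  grip_force: 45

```text
t: 31.82
tool_pos: [448.6, -305.2, 160.5]
eef_rot: [[0.098, -0.0, 0.995], [-0.995, 0.0, 0.098], [-0.0, -1.0, -0.0]]
wrist_force: [-0.7, 0.6, 0.0]
gripper_width: 33.4
```

>>> servo_tool:
  increments:
    - [0,-10,0,0,0,0,0]
    - [0,-25,0,0,0,0,0]
    - [0,-50,0,0,0,0,0]
    - [0,-85,0,0,0,0,0]
    - [0,-120,0,0,0,0,0]
    - [0,-130,0,0,0,0,0]
    - [0,-130,0,0,0,0,0]

```text
t: 32.7
tool_pos: [448.7, -305.2, 290.8]
eef_rot: [[0.098, 0.001, 0.995], [-0.995, -0.001, 0.098], [0.001, -1.0, 0.001]]
wrist_force: [0.3, 0.6, -1.3]
gripper_width: 33.4
```

Run:
```python
from h import *
print(arm.get_obs()['tool_pos'],arm.get_obs()['gripper_width'],inc(436.1,-73.5,280,-84.3))
```

```text
[ 448.66960145 -305.20790118  290.84678652] 33.38404694761853 (array([-231.8,   10.7,   10.3]), array([-0., -0.,  0.]))
```

>>> servo_tool:
  increments:
    - [-232,0,10,0,0,0,0]
    - [-232,0,10,0,0,0,0]
    - [-232,0,10,0,0,0,0]
    - [-232,0,10,0,0,0,0]
    - [-232,0,10,0,0,0,0]
    - [-232,0,10,0,0,0,0]
    - [-232,0,10,0,0,0,0]
    - [-232,30,10,0,0,0,0]
    - [-232,45,10,0,0,0,0]
    - [-232,45,10,0,0,0,0]
    - [-232,45,10,0,0,0,0]

```text
t: 34.08
tool_pos: [436.2, -74.0, 245.9]
eef_rot: [[0.097, 0.001, 0.995], [-0.995, -0.0, 0.097], [0.0, -1.0, 0.001]]
wrist_force: [0.7, -0.6, -0.6]
gripper_width: 33.4
```

Run:
```python
from h import *
np.set_printoptions(precision=1,suppress=True)
o=arm.get_obs();print(o['tool_pos'],o['gripper_width'],inc(435.6,-73.5,168.5,-84.3))
s=cam('side');g=np.array([436.1,-73.5,85]);u,v=map(int,proj(s,g));print(u,v)
tip=o['tool_pos']+[0,0,-148.5]
print('tip proj',proj(s,tip),'rim',proj(s,g),'head',proj(s,tip+[0,0,150]))
cv2.imwrite('pics/g1.png',cv2.resize(s['color'][v-90:v+40,u-60:u+70][:,:,::-1],(598,598),interpolation=cv2.INTER_CUBIC));print(u-60,v-90)
```

```text
[436.2 -74.  245.9] 33.437012650372424 (array([-0.6, 77.4, -0.6]), array([-0. , -0.1,  0. ]))
367 206
tip proj (np.float64(367.74459882882786), np.float64(202.0347748614875)) rim (np.float64(367.0706514955773), np.float64(206.1263050707128)) head (np.float64(376.57913680692553), np.float64(148.98121355328215))
307 116
```

View pics/g1.png

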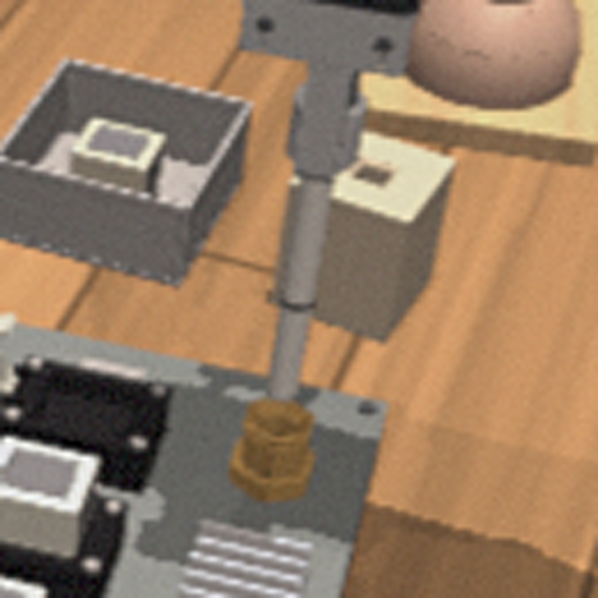

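The sheath hangs upright with its tip at (285,398), just above the gland rim centre at (280,417). That matches the projections, so go in.

>>> servo_tool:
  increments:
    - [-0.4,8,-0.4,0,0,0,0]
    - [-0.4,16,-0.4,0,0,0,0]
    - [-0.4,23,-0.4,0,0,0,0]
    - [-0.4,30,-0.4,0,0,0,0]
    - [-0.4,35,-0.4,0,0,0,0]
    - [-0.4,35,-0.4,0,0,0,0]

```text
t: 34.88
tool_pos: [435.1, -72.9, 210.1]
eef_rot: [[0.099, -0.001, 0.995], [-0.995, 0.0, 0.099], [-0.0, -1.0, -0.001]]
wrist_force: [0.2, 0.7, -1.1]
gripper_width: 33.4
```

>>> servo_tool:
  increments:
    - [0,5,0,0,0,0,0]
    - [0,10,0,0,0,0,0]
    - [0,15,0,0,0,0,0]
    - [0,20,0,0,0,0,0]
    - [0,25,0,0,0,0,0]
    - [0,30,0,0,0,0,0]
    - [0,35,0,0,0,0,0]
    - [0,38,0,0,0,0,0]
    - [0,38,0,0,0,0,0]

```text
t: 36.0
tool_pos: [434.9, -73.0, 171.8]
eef_rot: [[0.099, -0.001, 0.995], [-0.995, 0.0, 0.099], [-0.0, -1.0, -0.001]]
wrist_force: [2.5, -0.8, -4.8]
gripper_width: 33.3
```

```bash
cat > band.py <<'E'
from h import *
import sys
np.set_printoptions(precision=1,suppress=True)
o=arm.get_obs();print(o['tool_pos'],o['gripper_width'],o['wrist_force'])
s=cam('side');g=np.array([436.1,-73.5,85]);u,v=map(int,proj(s,g))
for h in (82,85,88,91,94,100): print(h,np.array(proj(s,(436.1,-73.5,h))))
cv2.imwrite('pics/'+sys.argv[1],cv2.resize(s['color'][v-50:v+20,u-35:u+35][:,:,::-1],(595,595),interpolation=cv2.INTER_CUBIC));print(u-35,v-50)
print(s['color'][v-25:v+12,u-4:u+6].mean(-1).astype(int))
E
python3 band.py g2.png
```

```text
[434.9 -73.  171.8] 33.298080149135984 [ 2.5 -0.8 -4.8]
82 [366.9 207.1]
85 [367.1 206.1]
88 [367.2 205.2]
91 [367.4 204.2]
94 [367.5 203.3]
100 [367.9 201.3]
332 156
[[143 127  96 103 104 104 108 116 112 111]
 [145 140 133 120  95  82  92  94  92  98]
 [145 140 138 139 118 104 114 122 124 113]
 [143 140 139 141 131 110 117 132 132 135]
 [140 141 137 144 133 110 121 135 134 136]
 [139 138 139 140 126 110 125 129 135 135]
 [139 141 138 138 122 107 124 132 137 136]
 [136 144 144 137 118 116 130 134 136 135]
 [135 137 143 133 110 113 127 132 133 132]
 [135 141 147 137 113 120 126 132 133 134]
 [139 143 147 135 109 122 128 135 136 130]
 [141 144 146 127 110 123 130 138 135 130]
 [146 145 142 124 116 124 135 135 134 129]
 [144 147 139 119 112 123 132 135 132 125]
 [148 151 137 114 114 128 132 136 129 134]
 [150 153 138 110 119 129 137 135 127 132]
 [118 128 128 109 123 130 138 134 126 142]
 [100 105 105 110 122 134 132 135 132 138]
 [ 91  97 100 114 124 134 136 135 126 114]
 [ 93  91 101 117 126 135 142 132 118  95]
 [ 96  96 103 116 129 133 136 134 115  93]
 [122 110 112 124 129 135 136 129 116  88]
 [111 105 107 123 131 134 135 133 114  90]
 [ 95 100 111 126 132 139 135 126 110  93]
 [ 92  93 117 127 138 134 137 127 107  98]
 [ 81  68  97 131 139 136 136 117  86  99]
 [ 80  71  57  79  93  88  80  71  83  95]
 [ 95 101 106  93  77  80  92 102  83  79]
 [101 115 121 127 132 130 131 118  79  75]
 [ 93 106 123 129 137 135 128 112  94  96]
 [ 96  93 102 112 119 119 115 106  98  95]
 [ 90  92  79  81  83  86  88  90  88  92]
 [ 81  81  82  91  94  92  93  90  89  89]
 [ 76  74  76  84  86  86  87  87  90  88]
 [ 76  75  76  79  89  85  88  87  81  85]
 [ 75  77  80  78  89  84  87  85  87  84]
 [ 76  77  78  82  85  87  89  89  87  90]]
```

View pics/g2.png

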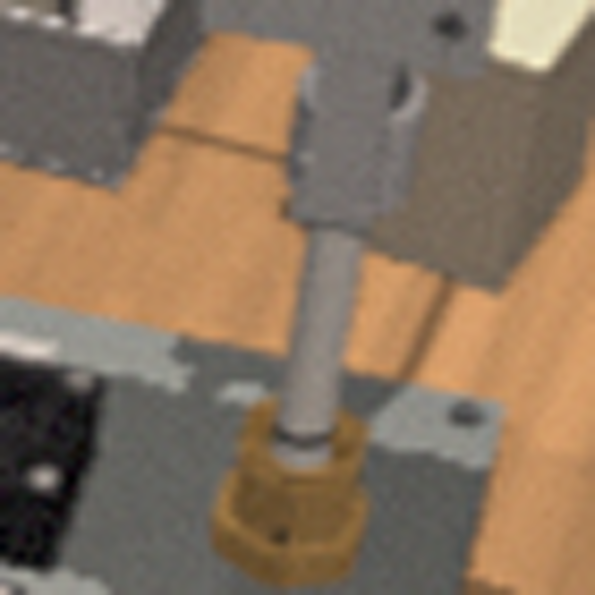

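The band's near edge shows about 3 mm above the rim. The arm reading agrees: tip at 23.3 mm, and it should be at 20. Go 3.3 mm more.

>>> servo_tool:
  increments:
    - [0,1.5,0,0,0,0,0]
    - [0,3,0,0,0,0,0]
    - [0,3.3,0,0,0,0,0]
    - [0,3.3,0,0,0,0,0]
    - [0,3.3,0,0,0,0,0]

```text
t: 36.67
tool_pos: [435.2, -73.0, 169.2]
eef_rot: [[0.098, -0.0, 0.995], [-0.995, -0.0, 0.098], [0.0, -1.0, -0.0]]
wrist_force: [-0.1, 0.2, 0.8]
gripper_width: 33.4
```

>>> servo_tool:
  increments:
    - [0,0,0,0,0,0,0]
    - [0,0,0,0,0,0,0]

```text
t: 36.92
tool_pos: [435.2, -73.0, 169.2]
eef_rot: [[0.098, -0.0, 0.995], [-0.995, -0.0, 0.098], [-0.0, -1.0, -0.0]]
wrist_force: [-0.1, -0.4, 0.8]
gripper_width: 33.2
```

>>> servo_tool:
  increments:
    - [0,0.8,0,0,0,0,0]
    - [0,0.8,0,0,0,0,0]
    - [0,0.8,0,0,0,0,0]

```text
t: 37.3
tool_pos: [435.2, -73.0, 168.3]
eef_rot: [[0.099, -0.0, 0.995], [-0.995, 0.0, 0.099], [-0.0, -1.0, -0.0]]
wrist_force: [0.8, -0.0, -0.3]
gripper_width: 33.4
```

```bash
python3 band.py g3.png | tail -18
```

```text
[ 95  92  98 116 127 136 136 134 123  95]
 [ 98  94 102 121 129 129 136 136 119  89]
 [123 107 110 119 132 132 139 129 114  89]
 [107 107 107 122 129 136 137 131 109  91]
 [ 97 107 112 127 133 133 136 126 105  93]
 [101 102 114 125 132 134 134 123 111  95]
 [ 82  86 116 130 135 136 135 123 104 100]
 [ 72  63 102 130 140 139 135 118 101  95]
 [ 94  75  62  91 108 103  88  73  74  81]
 [103 109 103  84  67  71  95  99  75  74]
 [101 110 118 123 128 129 122 111  94  95]
 [ 93  95 103 114 115 120 113 107  94  94]
 [ 85  87  77  77  81  87  89  89  89  88]
 [ 79  83  87  87 100  94  92  94  89  87]
 [ 76  78  83  81  90  89  88  91  89  88]
 [ 76  76  74  77  85  90  86  83  92  88]
 [ 79  77  73  78  86  82  85  87  80  85]
 [ 78  73  77  85  92  86  88  86  90  87]]
```

View pics/g3.png

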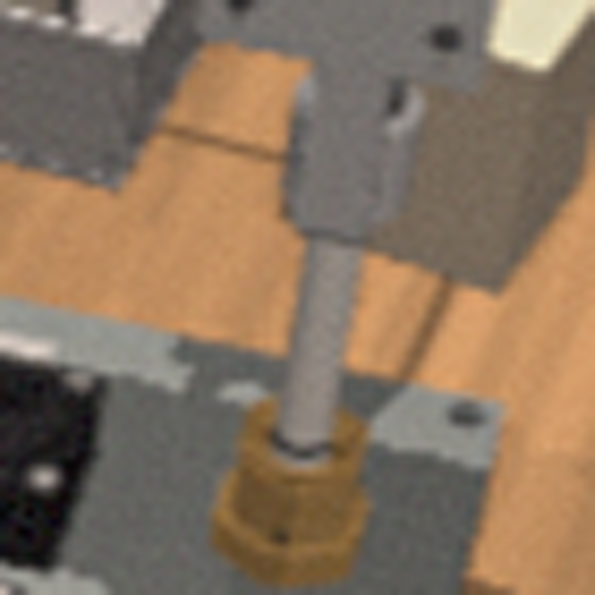

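The band moved down 1.1 px (3.5 mm) as commanded and now sits level with the rim, both by projection and by the arm reading. Release, rise clear and go over the plunger.

>>> servo_tool:
  increments:
    - [0,0,0,0,0,0,75]
    - [0,0,0,0,0,0,75]
    - [0,0,0,0,0,0,75]
    - [0,-10,0,0,0,0,75]
    - [0,-50,0,0,0,0,75]
    - [0,-90,0,0,0,0,75]
    - [-209,-90,0.5,0,0,0,0]
    - [-209,-90,0.5,0,0,0,0]
    - [-209,-90,0.5,0,0,0,0]
    - [-209,-90,0.5,0,0,0,0]
    - [-209,-90,0.5,0,0,0,0]
    - [-209,-90,0.5,0,0,0,0]

```text
t: 38.85
tool_pos: [415.4, 133.6, 258.6]
eef_rot: [[0.097, 0.0, 0.995], [-0.995, -0.001, 0.097], [0.001, -1.0, 0.0]]
wrist_force: [0.2, -0.3, 0.5]
gripper_width: 13.8
```

```bash
python3 band.py g4.png | tail -13|head -8
python3 - <<'E'
from h import *
np.set_printoptions(precision=1,suppress=True)
o=arm.get_obs();print(o['tool_pos'],o['gripper_width'],inc(415.3,135.6,103,-84.3))
s=ld('side');cv2.imwrite('pics/e1.png',cv2.resize(s['color'][120:420,200:470][:,:,::-1],(540,600),interpolation=cv2.INTER_CUBIC))
P=xyz(s);z=P[...,2]
m=(abs(P[...,0]-436)<30)&(abs(P[...,1]+73)<30)&(z>195);print('cap',m.sum(),P[m].mean(0),P[m].max(0))
E
```

```text
[102 115 130 140 143 143 140 139 137 136]
 [ 89 115 132 142 143 151 139 134 136 134]
 [ 64  82 118 137 149 151 130 110 140 127]
 [ 81  60  68  76  80  82  71  79 104 122]
 [119 115 115  93  86 110 114  95 101 120]
 [133 165 159 144 145 147 146 139 145 152]
 [117 132 150 166 177 179 176 169 145 133]
 [ 99  98  92 101 114 109 109 108 103  97]
[415.4 133.4 258.5] 10.005168333325434 (array([ -2.4, 155.5,   0.1]), array([ 0. , -0.2,  0. ]))<stdin>:6: RuntimeWarning: Mean of empty slice.
  ret = um.true_divide(
Traceback (most recent call last):
ValueError: zero-size array to reduction operation maximum which has no identity
```

View pics/e1.png

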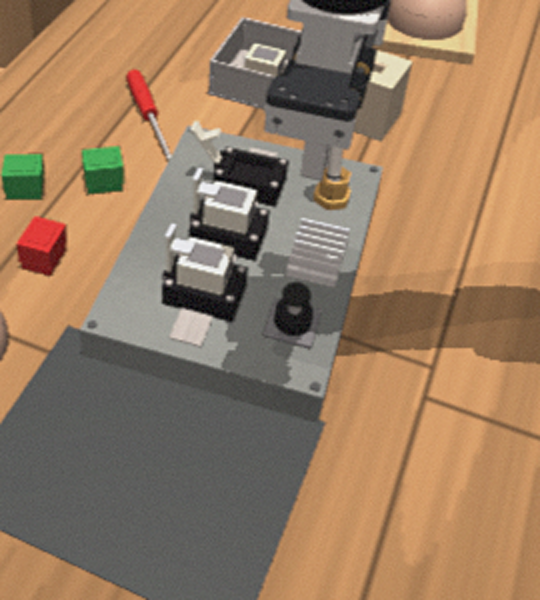

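The band reads about 0.3 px higher after release, so I'll move the arm aside and check with a clear view before pressing the plunger.

>>> servo_tool:
  increments:
    - [-180,-20,0,0,0,0,0]
    - [-180,-20,0,0,0,0,0]
    - [-180,-20,0,0,0,0,0]
    - [-180,-20,0,0,0,0,0]
    - [-180,-20,0,0,0,0,0]

```text
t: 39.52
tool_pos: [398.1, 312.1, 278.0]
eef_rot: [[0.096, -0.0, 0.995], [-0.995, -0.002, 0.096], [0.002, -1.0, -0.001]]
wrist_force: [0.4, -0.1, -0.5]
gripper_width: 0.4
```

Run:
```python
from h import *
np.set_printoptions(precision=2,suppress=True)
# average several frames; compare with model rows
A=[];Z=[];T=[]
for i in range(4):
    s=cam('side');A.append(s['color'].astype(float));Z.append(xyz(s))
    t=cam('top');T.append(xyz(t))
a=np.mean(A,0).mean(-1);Zm=np.mean(Z,0);T=np.mean(T,0)
for P,n in((Zm,'side'),(T,'top')):
    m=(abs(P[...,0]-436)<22)&(abs(P[...,1]+73)<22)&(P[...,2]>198)
    if m.any(): print(n,'cap',m.sum(),np.median(P[m],0),np.percentile(P[m][:,2],[10,50,90]), P[m][:,:2].min(0),P[m][:,:2].max(0))
print(a[203:216,361:375].astype(int))
d=np.array(s['eye'])[:2]-[436.1,-73.5];d/=np.linalg.norm(d)
for r,h in((8,83.5),(8,85),(8,86.5),(14.5,85),(9.5,85),(-14.5,85)): print(r,h,np.array(proj(s,(436.1+r*d[0],-73.5+r*d[1],h))))
p=np.array(proj(s,(436.1,-73.5,206)));print('cap top ctr',p); print(a[int(p[1])-8:int(p[1])+10,int(p[0])-9:int(p[0])+10:2].astype(int))
```

```text
side cap 4 [432.   -81.7  201.24] [200.79 201.24 250.86] [414.5  -85.72] [434.22 -55.86]
top cap 121 [444.35 -73.37 204.06] [200.04 204.06 207.07] [431.21 -89.63] [457.63 -56.77]
[[ 45  48  50  56  97 134 142 145 139 143 146 157 157 158]
 [ 37  40  36  39  52  72 109 140 144 143 140 144 153 156]
 [ 36  42  37  37  34  36  84 131 140 140 136 137 140 148]
 [ 36  40  41  38  34  40  99 149 149 139 142 136 132 143]
 [ 38  42  40  40  38  46 108 155 134 114 140 132 134 157]
 [ 38  38  42  38  35  30  60  85  75  78 107 124 134 160]
 [ 35  42  40  38  37  40  69 100 115  94 101 122 146 162]
 [ 39  41  39  34  37  78 130 152 152 143 146 155 163 165]
 [ 43  40  40  36  40  98 162 184 179 170 148 134 133 132]
 [ 40  39  37  36  33  74 111 115 118 110 101  98 103 128]
 [ 35  37  37  33  39  74 102  97  98  96  98  96 109 148]
 [ 32  31  33  30  38  70  94  90  91  92  91  89 113 151]
 [ 36  39  31  33  45  76  95  90  91  92  87  89 127 170]]
8 83.5 [366.63 208.75]
8 85 [366.71 208.28]
8 86.5 [366.79 207.8 ]
14.5 85 [366.42 210.04]
9.5 85 [366.64 208.68]
-14.5 85 [367.71 202.28]
cap top ctr [373.96 164.78]
[[102 101 102  96  65  55  53 172 219 217]
 [103 101  98  70  52  61  53 200 221 217]
 [104  95  70  52  57  60  48 176 223 219]
 [ 84  65  53  55  62  49  63 121 150 211]
 [ 60  50  55  65  54  48  83 107 104 131]
 [ 51  59  64  59  50  54 103 109 106 102]
 [ 62  70  63  54  49  54 109 106 109 105]
 [ 70  61  52  51  44  36 113 106 106 108]
 [ 58  54  51  49  34  41 159 106 110 109]
 [ 55  54  51  50  26  39 193 116 109 106]
 [ 55  51  54  64  18  22 145 132 108 110]
 [ 50  56  80  68  19  19  73 100 110 109]
 [ 58  81  93  48  20  25  31  83 109 107]
 [ 88  97  86  28  26  22  36  85 110 109]
 [ 99  98  63  20  24  20  39  93 110 109]
 [101  89  30  20  25  18  39 101 107 109]
 [ 96  54  18  25  25  26  37 112 108 108]
 [ 66  22  27  22  24  23  41 110 108 108]]
```

Run:
```python
from h import *
np.set_printoptions(precision=1,suppress=True)
c=ld('top');P=xyz(c);z=P[...,2]
m=(abs(P[...,0]-440)<45)&(abs(P[...,1]+73)<45)&(z>199)&(z<212)
v,u=np.nonzero(m);q=np.array([ray(c,a,b,206)[:2] for a,b in zip(u,v)]);print('cap',len(q),q.mean(0),q.min(0),q.max(0),np.median(z[m]))
print('expected px',np.array(proj(c,(436+1.3,-73.5,206))),'seen',u.mean(),v.mean())
s=ld('side')
a=cv2.resize(c['color'][225:290,280:350][:,:,::-1],(420,390),interpolation=cv2.INTER_CUBIC)
b=cv2.resize(s['color'][145:225,330:400][:,:,::-1],(341,390),interpolation=cv2.INTER_CUBIC)
cv2.imwrite('pics/fin.png',np.hstack([a,b]))
```

```text
cap 101 [445.5 -72.4] [428.5 -86.7] [459.8 -57.6] 204.02065476125722
expected px [319.1 265.6] seen 318.6039603960396 262.45544554455444
```

View pics/fin.png

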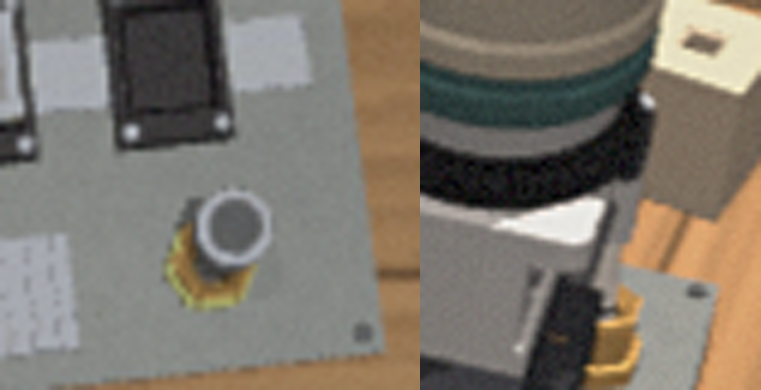

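The cap leans about 8 mm in +x (roughly 4°), which the 19 mm bore allows for a 16 mm sheath. Corrected for the depth bias, the cap top is at 206 mm, so the band is at rim height. I'll leave it and press the plunger.

Run:
```python
from h import *
o=arm.get_obs();print(o['tool_pos'],o['gripper_width'],inc(415.3,135.6,108,-84.3))
```

```text
[397.77268407 313.53386737 278.45083574] 0.39617837119932575 (array([1.788e+02, 1.705e+02, 1.000e-01]), array([-0. , -0.1,  0. ]))
```

>>> servo_tool:
  increments:
    - [179,20,0,0,0,0,0]
    - [179,20,0,0,0,0,0]
    - [179,20,0,0,0,0,0]
    - [179,20,0,0,0,0,0]
    - [179,20,0,0,0,0,0]
    - [179,70,0,0,0,0,0]
    - [179,120,0,0,0,0,0]
    - [179,160,0,0,0,0,0]
    - [179,170,0,0,0,0,0]
    - [179,170,0,0,0,0,0]
    - [179,170,0,0,0,0,0]

```text
t: 41.3
tool_pos: [416.3, 137.0, 109.7]
eef_rot: [[0.099, 0.003, 0.995], [-0.995, 0.001, 0.099], [-0.001, -1.0, 0.003]]
wrist_force: [0.9, 0.1, -0.8]
gripper_width: 0.5
```

Within 1.5 mm of the centre. Press in steps: contact near 98, stop near 86.

>>> servo_tool:
  increments:
    - [1,6,-1,0,0,0,0]
    - [1,11,-1,0,0,0,0]
    - [1,14,-1,0,0,0,0]
    - [1,17,-1,0,0,0,0]
    - [1,20,-1,0,0,0,0]
    - [1,22,-1,0,0,0,0]
    - [1,23,-1,0,0,0,0]
    - [1,23,-1,0,0,0,0]

```text
t: 42.3
tool_pos: [414.7, 134.9, 86.2]
eef_rot: [[0.098, 0.001, 0.995], [-0.995, -0.0, 0.098], [0.0, -1.0, 0.001]]
wrist_force: [-1.3, -1.8, 13.6]
gripper_width: 0.5
```

>>> servo_tool:
  increments:
    - [0,0.7,0,0,0,0,0]
    - [0,1.4,0,0,0,0,0]
    - [0,1.4,0,0,0,0,0]

```text
t: 42.68
tool_pos: [414.7, 134.8, 85.9]
eef_rot: [[0.098, 0.002, 0.995], [-0.995, -0.001, 0.098], [0.001, -1.0, 0.002]]
wrist_force: [-3.8, -2.5, 28.7]
gripper_width: 0.3
```

>>> servo_tool:
  increments:
    - [0,-6,0,0,0,0,0]
    - [0,-14,0,0,0,0,0]
    - [0,-30,0,0,0,0,0]
    - [0,-70,0,0,0,0,0]
    - [0,-130,0,0,0,0,0]
    - [0,-190,0,0,0,0,0]
    - [-200,-200,0,0,0,0,0]
    - [-200,-200,0,0,0,0,0]
    - [-200,-200,0,0,0,0,0]
    - [-200,-200,0,0,0,0,0]
    - [-200,-200,0,0,0,0,0]

```text
t: 44.05
tool_pos: [393.9, 333.9, 283.3]
eef_rot: [[0.1, -0.001, 0.995], [-0.995, -0.001, 0.1], [0.001, -1.0, -0.001]]
wrist_force: [-0.3, -0.9, -0.3]
gripper_width: 0.3
```

Run:
```python
from h import *
np.set_printoptions(precision=1,suppress=True)
for n in('top','side'):
    c=cam(n);P=xyz(c);z=P[...,2];x=P[...,0];y=P[...,1]
    def st(t,m): print(n,t,m.sum(), P[m].mean(0) if m.any() else '', np.median(z[m]) if m.any() else '')
    st('plunger',(abs(x-415)<10)&(abs(y-135.5)<10)&(z>60)&(z<120))
    st('cap',(abs(x-443)<20)&(abs(y+73)<20)&(z>199)&(z<212))
    st('r0',(abs(x-512)<12)&(abs(y-135.5)<14)&(z>60)&(z<150))
    st('r1',(abs(x-521)<12)&(abs(y-41)<14)&(z>60)&(z<150))
    st('tab0',(abs(x-555)<25)&(abs(y-139.5)<14)&(z>121)&(z<140))
    st('tab1',(abs(x-565)<25)&(abs(y-45)<14)&(z>121)&(z<140))
    st('scrap',(abs(x-610)<55)&(abs(y+328)<55)&(z>40)&(z<56))
    st('bowl',(abs(x-743)<60)&(abs(y-275)<60)&(z>20)&(z<70))
```

```text
top plunger 61 [415.1 135.6  98.2] 98.41999005496587
top cap 102 [445.1 -72.9 204.1] 203.8889447487203
top r0 81 [512.3 134.8 107.1] 106.93899218310662
top r1 84 [520.8  41.9 108.5] 108.33033134351854
top tab0 17 [556.2 139.3 129.4] 129.94990909675562
top tab1 15 [565.   45.6 129.3] 129.69481326177447
top scrap 241 [ 614.9 -330.    47.7] 47.81843388606762
top bowl 809 [738.2 273.2  45.9] 47.19509952006706
side plunger 34 [407.8 135.7  84.6] 87.25137521252282
side cap 16 [430.6 -71.8 201.2] 201.20808496386184
side r0 0  
side r1 0  
side tab0 26 [553.8 140.5 128.7] 129.03698967961185
side tab1 25 [563.2  45.8 128.5] 129.5055048037657
side scrap 0  
side bowl 1412 [730.7 289.1  43.7] 43.9755575870725
```

Relay 1's top reads 1.3 mm higher than relay 0's, so I'll check it before handing in.

Run:
```python
from h import *
np.set_printoptions(precision=2,suppress=True)
Z=np.mean([xyz(cam('top')) for _ in range(4)],0)
x,y,z=Z[...,0],Z[...,1],Z[...,2]
ck=np.cos(PY);sk=np.sin(PY)
px=(x-1.3-PC[0])*ck+(y-PC[1])*sk;py=-(x-1.3-PC[0])*sk+(y-PC[1])*ck
for n,yy in(('r0',95),('r1',0)):
    m=(px>-12)&(px<32)&(abs(py-yy)<17)&(z>95)&(z<118)
    A=np.c_[px[m]-20,py[m]-yy,np.ones(m.sum())];k,r,_,_=np.linalg.lstsq(A,z[m],rcond=None)
    print(n,m.sum(),'slopes deg',np.degrees(k[:2]),'z0',k[2],'rms',np.sqrt(r/m.sum()))
    q=(z>95)&(z<110)&(abs(py-yy)<30)&(px>-15)&(px<34); print(' ext x',px[q].min(),px[q].max(),'y',py[q].min()-yy,py[q].max()-yy)
for n,yy in(('s0',95),('s1',0),('s2',-95)):
    m=(abs(px+12)<4)&(abs(py-yy)<22);print(n,'socket face z',np.median(z[m]))
for yy in(95,0):
    m=(abs(py-yy)<9)&(px>33)&(px<75)&(z>100)
    print('lever',yy,[(round(a),round(b,1)) for a,b in zip(px[m],z[m])])
```

```text
r0 163 slopes deg [2.58 0.17] z0 107.26029431147344 rms [1.7]
 ext x -5.111429291310516 33.868225786587644 y -21.01668393358436 20.620040636784907
r1 156 slopes deg [ 0.71 -0.78] z0 107.07821602218274 rms [1.73]
 ext x -4.310166397018166 33.953599205991864 y -22.07875877092765 19.68753676957636
s0 socket face z 74.93830632248483
s1 socket face z 74.29032247306412
s2 socket face z 74.93930196174006
lever 95 [(51, np.float64(427.1)), (40, np.float64(428.5)), (62, np.float64(131.7)), (62, np.float64(130.7)), (61, np.float64(130.8)), (60, np.float64(130.9)), (60, np.float64(129.3)), (59, np.float64(131.1)), (59, np.float64(130.5)), (59, np.float64(131.8)), (58, np.float64(133.0)), (57, np.float64(131.7)), (57, np.float64(131.5)), (57, np.float64(127.2)), (58, np.float64(121.0)), (57, np.float64(121.3)), (58, np.float64(117.0)), (57, np.float64(113.4)), (56, np.float64(113.2)), (56, np.float64(111.2)), (56, np.float64(109.7)), (55, np.float64(113.4)), (54, np.float64(112.7)), (54, np.float64(112.4)), (53, np.float64(112.7)), (53, np.float64(114.3)), (53, np.float64(109.8)), (51, np.float6
[... 2019 characters left out ...]
 (45, np.float64(114.1)), (45, np.float64(112.2)), (45, np.float64(107.5)), (44, np.float64(111.8)), (43, np.float64(113.2)), (43, np.float64(111.8)), (43, np.float64(113.3)), (42, np.float64(114.3)), (43, np.float64(107.1)), (42, np.float64(107.9)), (40, np.float64(115.7)), (41, np.float64(110.2)), (41, np.float64(109.4)), (39, np.float64(115.6)), (40, np.float64(110.6)), (39, np.float64(109.2)), (38, np.float64(110.8)), (38, np.float64(110.7)), (37, np.float64(115.0)), (37, np.float64(112.6)), (37, np.float64(110.2)), (36, np.float64(113.8)), (36, np.float64(106.2)), (35, np.float64(109.1)), (35, np.float64(106.8)), (35, np.float64(107.8)), (34, np.float64(108.7)), (34, np.float64(108.1))]
```

Both relay tops are at 107 mm and level within the noise, and both lever tabs span panel x 57–62, which is shut. Hand in.

```bash
python3 -c "
from rig import arm
o=arm.get_obs();print(o['t'],o['wrist_force']);print(arm.close_job())"
```

```text
44.35 [0.45113049 0.09218128 0.67175508]
the job is handed in; nothing more can be done
None
```

The job is done and handed in at 44 s of robot time, with the arm clear of everything.

- **Burnt-out relay:** it was in the middle socket and now lies in the scrap box.
- **Fresh relays:** there were two. They are in the left and middle sockets, their tops at about 107 mm, which is fully home, and both levers are upright against their stops. The right socket is empty with its lever open.
- **Thermocouple:** it is in the gland with its black band level with the rim to about 1 mm, judged by the arm reading, the camera view and the height of the cap.
- **Reset plunger:** pressed last, it met its stop (29 N at 86 mm) and sprang back to 98 mm.

**Checks that disagreed:**
- **Leaning thermocouple:** after release it leans about 4° away from the robot, roughly 8 mm at the cap. The loose bore allows that, so I left it.
- **Band reading:** the band looked about 0.3 px (up to 1 mm) higher after release. The cap height still put it at the rim.
- **Middle relay:** one reading showed its top 1.3 mm higher than the other's. A four-frame average put both at 107 mm.

I never moved near the bowl or the screwdriver. I checked the bowl's position only roughly at the end, and the screwdriver's not at all.

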